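# Lock the setting gauges away

### The arm

A 7-joint arm with a two-finger parallel gripper is mounted at the origin on the work surface. World frame = base frame: x ahead of the robot, y to its left, z up, the work surface at z = 0. Lengths are in m, angles in rad, forces in N, time in s.
With the tool pointing down it reaches from about 0.4 to 0.85 m from the base axis. Payload 10.4 kg.
Tool frame: the origin (TCP) lies between the finger pads; the fingertips stand 19 mm ahead of it and the grasp point (between the pads) is the TCP; z points along the fingers, x is the direction in which the jaws open and shut, and the axes are right-handed (so a half turn about z gives the same grasp; the last joint's range is limited). The gripper opens to 87 mm and grips with 3 to 60 N. Pads are 19 mm wide; open, the fingers measure 117 mm over their backs; the gripper's body (75 mm by 190 mm) begins 51 mm behind the grasp point.
Start: joints at [1.162, 0.332, -0.065, 1.46, 0.022, 1.35, -0.088], TCP at [0.235, -0.579, 0.242] pointing down, gripper open.
Joint ranges: [-2.6, 2.6], [-0.5, 2.12], [-1.47, 1.34], [0.16, 2.42], [-1.27, 4.41], [0.06, 2.06], [-2.6, 2.6]. Speed limits (rad/s): [2.22, 2.22, 2.79, 2.79, 3.14, 3.14, 3.14].

### API

Orientations are given as a unit quaternion [x, y, z, w].
In Python, from bench import * gives the robot as it stands.
- The arm moves only by the tool step_arm, never from a script. Its argument "commands" is a list of rows, each a list of 6 numbers: the shift along the tool's x, y, z in m, then the turn, a rotation vector about the tool's x, y, z in rad. In form: [[tx, ty, tz, rx, ry, rz], ...]. A call has 1 to 12 rows; each row shifts and turns the commanded pose from where the row before left it, along the tool's axes as they then stand; what a row does not reach is not made up. A row lasts 1/10 s, in which the tool goes at most 50 mm and 8.59 degrees, less where a joint would pass 70% of its speed; a pose out of reach is approached as far as the arm can. A call with a gripper value outside its range is refused whole. "gripper" is the opening, from 0 (shut) to 1 (fully open), set as the call begins (left out, the last holds). The fingers move at their own pace and stop on an object; "grip_force" is the grip in N (left out, the last holds). Time passes only in rows, so rows that do not move let the fingers close. It gives the time, the measured TCP pose, the force and the opening at its end, in the units of the state.
- read_state(): the state, without advancing time (a new reading comes with each control period).
- camera(name): name is "scene" or "top" or "wrist"; returns the picture (480x640x3 uint8, red, green, blue); there is no depth.
- get_calibration(name): a dict with "fx", "fy", "cx", "cy" (pixels), "k1" (the pictures are not rectified: a ray, as slopes to the right and down, at radius r is drawn at 1 + k1 r^2 times it, then the intrinsics apply), "R" (3x3) and "t" (3): a world point X has camera coordinates R X + t. Camera axes: x right, y down, z forward; pixel columns grow to the right and rows downward; lengths in m; the calibration is good to about 2 mm. A picture is of the moment at which its call begins: read the wrist's pose just before it. get_calibration takes no time and is no camera call; for the wrist camera it gives the pose at the moment of the call.
- close_job(): hands the job in, once; it reports no verdict.
The state is a dict: "time": time; "joint_positions": joint angles; "joint_vel": joint speeds; "joint_torque": joint torques, N m; "ee_pos": TCP position; "eef_rot": TCP orientation; "ft_force": force on the tool from outside, world axes, zero at the start; "torque": the same for the moment, N m; "width": finger opening in m.
Only numpy, scipy, OpenCV 4.12 (cv2) and the standard library are available. Lean on these libraries where they do the work, as an engineer would, in place of code of your own. Each camera call takes 0.05 s, during which the arm holds its last target. There are 200 camera calls.

### The job

Put the flat steel setting gauges that lie on the bench away in the red chest and lock it: press the captive key lightly and turn it back and forth until it drops into the lock, turn it to unlock, open the lid, and lay every gauge flat inside (slid out over the bench edge they are easy to take hold of); do not let a gauge drop. Then shut the lid and turn the key back to lock it, leaving the screwdriver, the terminal strip and the tape where they are.

Things in the scene. Friction and masses are not known exactly. Their poses are not given: they have to be found in the camera images.
- bench_edge (a point): middle of the straight far edge of the grey bench top (upper face at z = 0, 35 mm thick). The edge runs along y; beyond it (greater x) there is only the floor, 750 mm down, so fingers can reach below the bench top there.
- chest_in (a point): red sheet-steel gauge chest, fixed, 180 mm deep (x) x 260 mm long (y) x 85 mm high, 4 mm walls. This point: on top of its floor, 5 mm behind the middle. x points from the chest's front to its hinged back, y along its length, z up. With the lid open the opening reaches from x = -81 to +81 mm (a 14 mm flange runs along the front) and y = -126 to +126 mm; its rim is 81 mm above this point.
- lid (a joint): angle of the chest's lid, rad: 0 shut, grows as it opens upward to a stop at 1.75. Its hinge is stiff: it stays where it is left (about 10 N at the handle to raise it, less to lower it). While locked it cannot be raised.
- lid_hinge (a point): middle of the lid's hinge line, along the chest's back at the rim (the line runs along y of chest_in).
- lid_handle (a point): middle of the lid's steel bar handle: a round bar 11 mm thick and 80 mm long, parallel to the hinge line, 35 mm above the lid's top face; with the lid shut it is 157 mm in front of the hinge line and 39 mm above it. It can be pinched from above at any lid angle up to about 1.5 rad, and turns between the fingers.
- key_grip (a point): middle of the black bow of the key kept captive in the lid's lock: an upright plate 46 mm wide (y of this frame), 9 mm thick (x), 28 mm high. While the key is out this point is 41 mm and the bow's top 54 mm above the lid's top face. z points up along the key's turning axis, which passes through this point.
- key_turn (a joint): angle of the key, rad: at 0 the bow's width is parallel to the hinge line; grows counterclockwise seen from above, stops at -0.9 and 1.6. Turns easily until it is in the lock. Once in, it carries the cam: the lid is free above about 1.2 rad (the cam stops at about 1.5) and locked below about 0.6 rad.
- key_push (a joint): how far the key is pressed in, m: 0 out, 0.008 fully in. It slides stiffly (1.5 N, no spring) and stays where it is left. It starts out, its blade just above the lock's slotted insert.
- lock (a point): lock in the lid near its front: steel collar 41 mm across, top 10 mm above the lid's top face (this point), on the key's axis. It hides a slotted insert at an unknown angle: only in a window about 0.2 rad wide, centred somewhere between -0.6 and 0.6 rad of key angle, does the key drop in. Press lightly (2 to 6 N) while feeling for it: over some 12 N the insert may be dragged round with the key.
- gauge1_mid (a point): setting gauge with a blue band: a flat steel strip 180 mm long (x) x 56 mm wide (y) x 2 mm thick (z), about 0.15 kg, lying flat on the bench; this point is its centre. Too thin to be gripped well while it lies flat; it slides easily under fingertips pressed on it with 5 N or so, and once it overhangs the bench edge it can be taken across its width. Absent in some starts.
- gauge2_mid (a point): setting gauge with a green band: a flat steel strip 180 mm long (x) x 56 mm wide (y) x 2 mm thick (z), about 0.15 kg, lying flat on the bench; this point is its centre. Too thin to be gripped well while it lies flat; it slides easily under fingertips pressed on it with 5 N or so, and once it overhangs the bench edge it can be taken across its width. Absent in some starts.
- gauge3_mid (a point): setting gauge with an orange band: a flat steel strip 180 mm long (x) x 56 mm wide (y) x 2 mm thick (z), about 0.15 kg, lying flat on the bench; this point is its centre. Too thin to be gripped well while it lies flat; it slides easily under fingertips pressed on it with 5 N or so, and once it overhangs the bench edge it can be taken across its width. Absent in some starts.
- gauge4_mid (a point): setting gauge with a yellow band: a flat steel strip 180 mm long (x) x 56 mm wide (y) x 2 mm thick (z), about 0.15 kg, lying flat on the bench; this point is its centre. Too thin to be gripped well while it lies flat; it slides easily under fingertips pressed on it with 5 N or so, and once it overhangs the bench edge it can be taken across its width. Absent in some starts.
- screwdriver: red-handled screwdriver, 170 mm long, lying among the gauges; origin at the centre of its underside. Bystander.
- terminal_strip: black screw-terminal strip, 130 x 16 x 12 mm, lying among the gauges; origin at the centre of its underside. Bystander.
- tape_roll: roll of yellow tape, 90 mm across, 25 mm high; origin at the centre of its underside. Bystander.

How it is judged:
On the way, in this order (a step that is already met when the one before it is completed fails the run):
1. the key has dropped into the lock (value of joint key_push above 0.005 m), for 0.2 s.
2. the key, in the lock, is turned to unlock (value of joint key_push above 0.005 m and value of joint key_turn above 1.2 rad), for 0.2 s.
3. the lid is open (value of joint lid above 1.15 rad), for 0.2 s.
4. every gauge lies in the open chest (horizontal distance between each of gauge1_mid, gauge2_mid, gauge3_mid, gauge4_mid and chest_in below 0.08 m and z of each of gauge1_mid, gauge2_mid, gauge3_mid, gauge4_mid in the frame of chest_in below 0.04 m and angle between each of gauge1_mid, gauge2_mid, gauge3_mid, gauge4_mid's own z axis and vertical below 0.35 rad and value of joint lid above 0.9 rad), for 0.2 s.
5. the lid is shut (value of joint lid below 0.05 rad), for 0.2 s.
At the end, for the whole second after the job is handed in: Every gauge present lies flat (within 0.35 rad) and at rest inside the chest, the lid is shut (under 0.05 rad), and the key is in (over 5 mm) and turned back to lock (under 0.6 rad) (horizontal distance between each of gauge1_mid, gauge2_mid, gauge3_mid, gauge4_mid and chest_in below 0.08 m and z of each of gauge1_mid, gauge2_mid, gauge3_mid, gauge4_mid in the frame of chest_in below 0.04 m and angle between each of gauge1_mid, gauge2_mid, gauge3_mid, gauge4_mid's own z axis and vertical below 0.35 rad and value of joint lid below 0.05 rad and value of joint key_push above 0.005 m and value of joint key_turn below 0.6 rad and linear speed of each of gauge1, gauge2, gauge3, gauge4 below 0.03 m/s); the robot touches nothing.
It fails at once if a gauge is dropped (falls faster than 1.2 m/s) (linear speed of any of gauge1, gauge2, gauge3, gauge4 above 1.2 m/s).
It fails at once if the screwdriver, the terminal strip or the tape is knocked more than 50 mm out of its place (distance of any of screwdriver, terminal_strip, tape_roll from where it was at the start of the episode above 0.05 m).
Of gauge1, gauge2, gauge3, gauge4 only 3 to 4 are there at a start; the rules pass over those that are not, and their reading is None.
At some moment in a run one of gauge1, gauge2, gauge3, gauge4 may be knocked a few centimetres aside while the robot is not near it.
It also fails if it takes over 210 s, if anything falls off the work surface, if the arm or the gripper's body presses on something with over 40 N, if the wrist force passes 120 N, or if a joint passes its speed limit or range.

## Working session

There is one attempt and no reset: what is moved stays moved. The work goes in short steps, Python scripts to look and compute and a tool call to move; the robot and the scene stay as the last step left them, time stands still between calls to the robot, and variables do not carry over. Pictures are saved under pics/ and viewed, on a budget of 14 in all, crops included, one or two more only if the job needs it, and the job is handed in when it is done.

Besides the shell and the picture viewer there is one more tool, called after "Call:" as name(argument=value, ...), one argument or row to a line, values as JSON. step_arm: Moves the arm, as the interface text tells. Its arguments: {"type":"object","properties":{"commands":{"type":"array","items":{"type":"array","items":{"type":"number"}}},"gripper":{"type":"number"},"grip_force":{"type":"number"}},"required":["commands"]}

```bash
ls; mkdir -p pics; cat > h.py <<'E'
from bench import *
import numpy as np, cv2
from scipy.spatial.transform import Rotation as Ro
def snap(n,f):
    c=get_calibration(n); im=camera(n); cv2.imwrite('pics/'+f,im[:,:,::-1]); return im,c
def world(c,u,v,z):
    K=np.array([[c['fx'],0,c['cx']],[0,c['fy'],c['cy']],[0,0,1]])
    d=np.array([(u-c['cx'])/c['fx'],(v-c['cy'])/c['fy']]); s=d.copy()
    for _ in range(20): s=d/(1+c['k1']*(s@s))
    R=np.array(c['R']);t=np.array(c['t']); o=-R.T@t; r=R.T@np.array([s[0],s[1],1])
    return o+r*(z-o[2])/r[2]
def pix(c,X):
    p=np.array(c['R'])@X+c['t']; s=p[:2]/p[2]; s=s*(1+c['k1']*(s@s))
    return s*[c['fx'],c['fy']]+[c['cx'],c['cy']]
def st():
    s=read_state(); print('t',round(s['time'],2),'p',np.round(s['ee_pos'],4),'q',np.round(s['eef_rot'],3),'F',np.round(s['ft_force'],1),'w',round(s['width'],4)); print('j',np.round(s['joint_positions'],3)); print(np.round(Ro.from_quat(s['eef_rot']).as_matrix(),3)); return s
E
python3 - <<'E'
from h import *
st()
for n in('top','scene'):
    im,c=snap(n,n+'0.png'); print(n,np.round(-np.array(c['R']).T@c['t'],3),np.round(c['R'],2).tolist(),c['fx'],c['k1'])
E
```

```text
pics
t 0.0 p [ 0.2351 -0.5787  0.2408] q [ 0.83  -0.558 -0.001 -0.   ] F [-0.   0.5 -0. ] w 0.0872
j [ 1.162  0.333 -0.065  1.461  0.022  1.35  -0.089]
[[ 0.376 -0.926 -0.001]
 [-0.926 -0.376  0.001]
 [-0.001  0.    -1.   ]]
top [ 0.347 -0.051  1.028] [[-0.01, -1.0, -0.01], [-0.99, 0.01, -0.14], [0.14, 0.01, -0.99]] 445.4669775989646 -0.04737044184428162
scene [0.862 0.445 0.826] [[-0.78, 0.62, -0.01], [0.47, 0.58, -0.67], [-0.41, -0.53, -0.74]] 438.70918588822116 0.009262185702720672
```

View pics/top0.png

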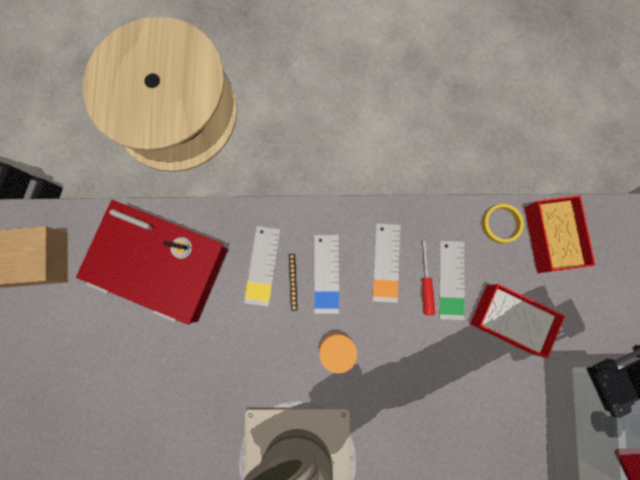

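View pics/scene0.png

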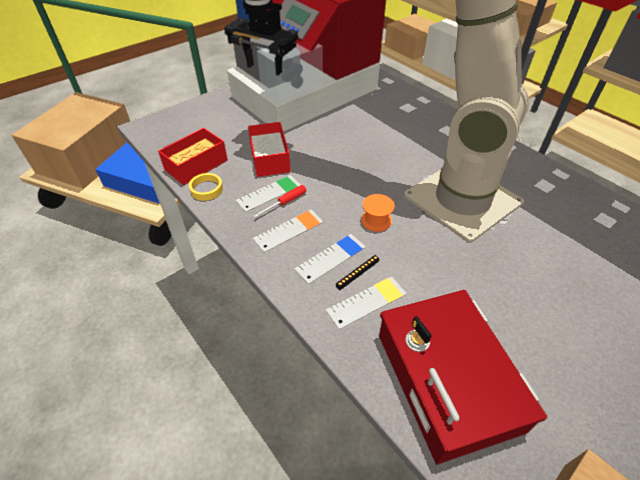

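The top view shows four gauges: yellow (262,265), blue (326,274), orange (387,263), green (452,280). The chest is at left with its front toward the far edge, the handle at (131,218) and the key at (180,245). The bench edge is at about v=197.

```bash
python3 - <<'E'
from h import *
im=cv2.imread('pics/top0.png'); c=get_calibration('top'); cs=get_calibration('scene')
hsv=cv2.cvtColor(im,cv2.COLOR_BGR2HSV)
roi=np.zeros(im.shape[:2],np.uint8); roi[215:330,238:475]=1
bright=((hsv[:,:,2]>165)&(hsv[:,:,1]<40)|((hsv[:,:,1]>120)&(hsv[:,:,2]>110)))&(roi>0)
n,l,s,ce=cv2.connectedComponentsWithStats(bright.astype(np.uint8))
for i in range(1,n):
    if s[i,4]>300:
        ys,xs=np.where(l==i)
        P=np.array([world(c,x,y,0.002)[:2] for x,y in zip(xs,ys)])
        r=cv2.minAreaRect((P*1000).astype(np.float32)); print(s[i],np.round(np.array(r[0])),np.round(r[1]),round(r[2],1))
print('chest',[np.round(world(c,u,v,.089)[:2],3) for u,v in [(113,203),(227,247),(190,322),(78,278)]])
print('edge',[np.round(world(c,u,v,0),3) for u,v in [(5,198),(250,196),(500,195),(600,195)]])
print('handle',[np.round(world(c,u,v,.124)[:2],3) for u,v in [(110,211),(151,226)]], 'scene',[np.round(world(cs,u,v,.124)[:2],3) for u,v in [(433,374),(453,418)]])
print('collar',world(c,180,247,.099),world(cs,418,341,.099))
for nme,pt in [('driver',[(424,241),(429,315)]),('term',[(292,254),(294,310)]),('tape',[(503,223)])]: print(nme,[np.round(world(c,u,v,.01)[:2],3) for u,v in pt])
a=cv2.resize(im[195:330,70:235],None,fx=2.4,fy=2.4,interpolation=cv2.INTER_CUBIC); s=cv2.imread('pics/scene0.png'); b=cv2.resize(s[285:470,375:550],None,fx=2.2,fy=2.2,interpolation=cv2.INTER_CUBIC)
o=np.zeros((max(a.shape[0],b.shape[0]),a.shape[1]+b.shape[1],3),np.uint8);o[:a.shape[0],:a.shape[1]]=a;o[:b.shape[0],a.shape[1]:]=b;cv2.imwrite('pics/crop1.png',o);print(o.shape)
E
```

```text
[ 374  223   26   57 1316] [ 465. -209.] [ 57. 129.] 86.2
[ 247  226   33   58 1316] [460.  77.] [ 57. 129.] 81.2
[ 314  235   26   56 1377] [440. -69.] [ 57. 127.] 89.6
[ 440  241   25   57 1304] [ 422. -359.] [ 56. 130.] 87.2
[422 278  13  37 405] [ 360. -300.] [83. 26.] 2.0
[373 280  25  18 395] [ 379. -202.] [56. 37.] 85.6
[245 282  26  19 389] [375.  90.] [55. 37.] 81.6
[315 292  24  16 368] [354. -68.] [53. 34.] 89.5
[440 298  23  16 335] [ 337. -352.] [51. 34.] 87.1
chest [array([0.565, 0.398]), array([0.466, 0.144]), array([0.309, 0.219]), array([0.402, 0.465])]
edge [array([0.602, 0.712, 0.   ]), array([0.599, 0.111, 0.   ]), array([ 0.596, -0.484,  0.   ]), array([ 0.595, -0.729,  0.   ])]
handle [array([0.54 , 0.386]), array([0.507, 0.297])] scene [array([0.511, 0.311]), array([0.543, 0.379])]
collar [0.46576776 0.24235154 0.099     ] [0.47164842 0.24675105 0.099     ]
driver [array([ 0.486, -0.294]), array([ 0.317, -0.299])]
term [array([0.459, 0.01 ]), array([0.331, 0.006])]
tape [array([ 0.527, -0.482])]
(407, 781, 3)
```

View pics/crop1.png

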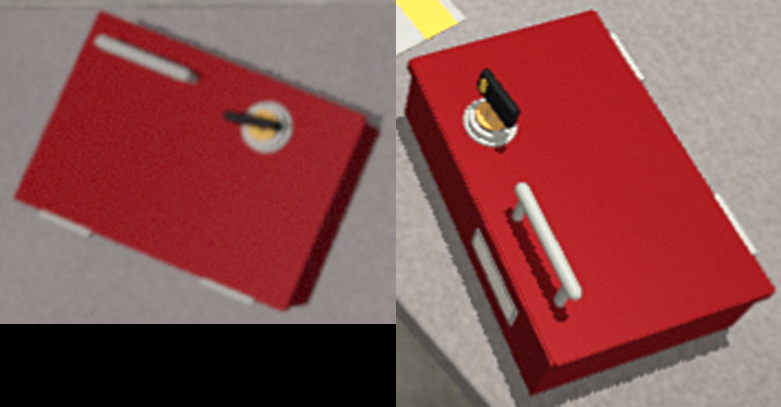

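Crop of the chest: the handle bar runs along the front edge, the key stands in its collar at the lid's other end, and the bow is nearly parallel to the handle, turned slightly from it.

```bash
cat >> h.py <<'E'
def plan(wps, start=None, vmax=0.045, wmax=0.14):
    """wps: (x,y,z,theta,n or 0); tool down; prints rows"""
    s=read_state(); R=Ro.from_quat(s['eef_rot']).as_matrix(); th=np.arctan2(R[1,0],R[0,0]); p=np.array(s['ee_pos'])
    if start is not None: p,th=np.array(start[:3]),start[3]
    for w in wps:
        q=np.array(w[:3]); dt=(w[3]-th+np.pi)%(2*np.pi)-np.pi
        n=w[4] if len(w)>4 and w[4] else max(1,int(np.ceil(np.linalg.norm(q-p)/vmax)),int(np.ceil(abs(dt)/wmax)))
        rows=[]
        for i in range(n):
            d=(q-p)/n; c,s_=np.cos(th),np.sin(th)
            rows.append([round(d[0]*c+d[1]*s_,4),round(d[0]*s_-d[1]*c,4),round(-d[2],4),0,0,round(-dt/n,4)]); th+=dt/n
        p=q; print(w); print(str(rows).replace(' ',''))
E
python3 - <<'E'
from h import *
c=get_calibration('top');cs=get_calibration('scene')
e=[world(c,70+a/2.4,195+b/2.4,.143)[:2] for a,b in [(225,115),(286,126)]]
print('bow',e, (e[0]+e[1])/2, np.degrees(np.arctan2(*(e[0]-e[1])[::-1])))
e2=[world(cs,375+(a-396)/2.2,285+b/2.2,.143)[:2] for a,b in [(484,70),(518,100)]]
print('bow s',e2,(e2[0]+e2[1])/2,np.degrees(np.arctan2(*(e2[1]-e2[0])[::-1])))
# level out, go above key with camera view
R=Ro.from_quat(read_state()['eef_rot']).as_matrix()
plan([(.235,-.579,.32,-1.185,2),(.45,-.3,.32,-.6,0),(.468,.2,.28,-.36+.0,0)])
w=get_calibration('wrist'); print(np.round(R.T@(-np.array(w['R']).T@w['t']-read_state()['ee_pos']),3),np.round(w['R']@R,2),w['fx'])
E
```

```text
bow [array([0.46874404, 0.26198519]), array([0.45897047, 0.20975934])] [0.46385726 0.23587226] 79.40024720911731
bow s [array([0.46343089, 0.22247573]), array([0.4630189 , 0.25844155])] [0.4632249  0.24045864] 90.65629843686185
(0.235, -0.579, 0.32, -1.185, 2)
[[np.float64(0.0001),np.float64(0.0001),np.float64(-0.0396),0,0,np.float64(0.0)],[np.float64(0.0001),np.float64(0.0001),np.float64(-0.0396),0,0,np.float64(0.0)]]
(0.45, -0.3, 0.32, -0.6, 0)
[[np.float64(-0.0222),np.float64(-0.038),np.float64(-0.0),0,0,np.float64(-0.0731)],[np.float64(-0.0194),np.float64(-0.0395),np.float64(-0.0),0,0,np.float64(-0.0731)],[np.float64(-0.0164),np.float64(-0.0409),np.float64(-0.0),0,0,np.float64(-0.0731)],[np.float64(-0.0134),np.float64(-0.0419),np.float64(-0.0),0,0,np.float64(-0.0731)],[np.float64(-0.0103),np.float64(-0.0428),np.float64(-0.0),0,0,np.float64(-0.0731)],[np.float64(-0.0071),np.float64(-0.0434),np.float64(-0.0),0,0,np.float64(-0.0731)],[np.float64(-0.0039),np.float64(-0.0439),np.float64(-0.0),0,0,np.float64(-0.0731)],[np.float64(-0.0007),np.float64(-0.044),np.float64(-0.0),0,0,np.floa
[... 444 characters left out ...]
float64(-0.02)],[np.float64(-0.0187),np.float64(-0.0373),np.float64(0.0033),0,0,np.float64(-0.02)],[np.float64(-0.0179),np.float64(-0.0377),np.float64(0.0033),0,0,np.float64(-0.02)],[np.float64(-0.0172),np.float64(-0.038),np.float64(0.0033),0,0,np.float64(-0.02)],[np.float64(-0.0164),np.float64(-0.0383),np.float64(0.0033),0,0,np.float64(-0.02)],[np.float64(-0.0156),np.float64(-0.0387),np.float64(0.0033),0,0,np.float64(-0.02)],[np.float64(-0.0148),np.float64(-0.039),np.float64(0.0033),0,0,np.float64(-0.02)],[np.float64(-0.0141),np.float64(-0.0393),np.float64(0.0033),0,0,np.float64(-0.02)]]
[ 0.002 -0.072 -0.141] [[ 1.    0.   -0.  ]
 [-0.    0.97 -0.26]
 [ 0.    0.26  0.97]] 330.7360360600801
```

Call:
step_arm(
  commands=[
    [0, 0, -0.04, 0, 0, 0],
    [0, 0, -0.04, 0, 0, 0],
    [-0.022, -0.038, 0, 0, 0, -0.073],
    [-0.019, -0.04, 0, 0, 0, -0.073],
    [-0.016, -0.041, 0, 0, 0, -0.073],
    [-0.013, -0.042, 0, 0, 0, -0.073],
    [-0.01, -0.043, 0, 0, 0, -0.073],
    [-0.007, -0.043, 0, 0, 0, -0.073],
    [-0.004, -0.044, 0, 0, 0, -0.073],
    [-0.001, -0.044, 0, 0, 0, -0.073],
  ],
)

```text
time: 1.1
ee_pos: [0.4522, -0.2997, 0.3214]
eef_rot: [0.956, -0.295, -0.0, 0.0]
ft_force: [0.1, -0.3, -0.8]
width: 0.087
```

Call:
step_arm(
  commands=[
    [-0.022, -0.035, 0.003, 0, 0, -0.02],
    [-0.022, -0.036, 0.003, 0, 0, -0.02],
    [-0.021, -0.036, 0.003, 0, 0, -0.02],
    [-0.02, -0.036, 0.003, 0, 0, -0.02],
    [-0.019, -0.037, 0.003, 0, 0, -0.02],
    [-0.019, -0.037, 0.003, 0, 0, -0.02],
    [-0.018, -0.038, 0.003, 0, 0, -0.02],
    [-0.017, -0.038, 0.003, 0, 0, -0.02],
    [-0.016, -0.038, 0.003, 0, 0, -0.02],
    [-0.016, -0.039, 0.003, 0, 0, -0.02],
    [-0.015, -0.039, 0.003, 0, 0, -0.02],
    [0, 0, 0, 0, 0, 0],
  ],
)

```text
time: 2.3
ee_pos: [0.4666, 0.1627, 0.2882]
eef_rot: [0.983, -0.185, -0.001, -0.001]
ft_force: [-0.2, -0.2, 0.6]
width: 0.0873
```

```bash
sed -i 's/rows.append(\[\(.*\)\]); th/rows.append([float(v) for v in [\1]]); th/' h.py; python3 - <<'E'
from h import *
st(); im,c=snap('wrist','w1.png')
E
```

```text
t 2.3 p [0.4666 0.1627 0.2882] q [ 0.983 -0.185 -0.001 -0.001] F [-0.2 -0.2  0.6] w 0.0873
j [ 0.362  0.077 -0.817  1.689  0.054  1.4   -0.835]
[[ 0.932 -0.364 -0.001]
 [-0.364 -0.932  0.002]
 [-0.002 -0.002 -1.   ]]
```

View pics/w1.png

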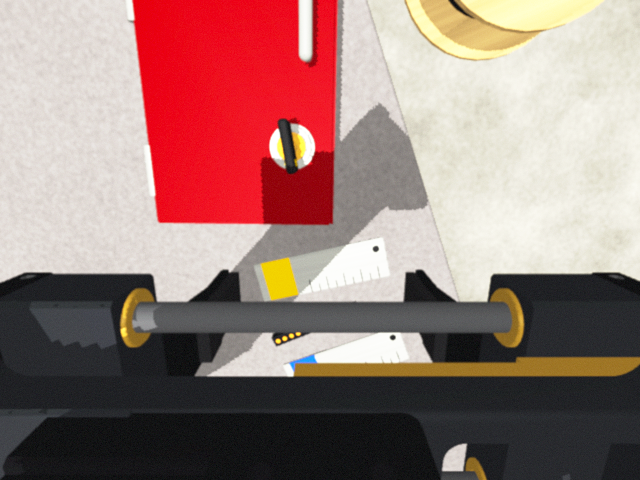

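Wrist view: collar centred at about (292,147), bow's top edge from (283,122) to (292,171), lid corner at (333,223), handle end at (306,60).

```bash
python3 - <<'E'
from h import *
c=get_calibration('wrist')
print('collar',world(c,292,147,.099))
e=[world(c,283,122,.143)[:2],world(c,292,171,.143)[:2]]; print('bow',e,(e[0]+e[1])/2,np.linalg.norm(e[0]-e[1]),np.degrees(np.arctan2(*(e[0]-e[1])[::-1])))
f=[world(c,340,100,.089)[:2],world(c,333,220,.089)[:2]]; print('front',f,np.degrees(np.arctan2(*(f[0]-f[1])[::-1])))
f=[world(c,140,60,.089)[:2],world(c,158,220,.089)[:2]]; print('hinge',f,np.degrees(np.arctan2(*(f[0]-f[1])[::-1])))
print('handle end',world(c,306,58,.124))
E
```

```text
collar [0.46914102 0.23736102 0.099     ]
bow [array([0.47336939, 0.25657843]), array([0.46489338, 0.21756275])] [0.46913138 0.23707059] 0.039925751867758735 77.74316668563553
front [array([0.52801811, 0.26083969]), array([0.47965665, 0.15384747])] 65.67659811918949
hinge [array([0.36716086, 0.36169572]), array([0.30875977, 0.22139555])] 67.40008286294265
handle end [0.50976816 0.29804075 0.124     ]
```

```bash
python3 - <<'E'
from h import *
plan([(.468,.239,.20,-.2,3),(.468,.239,.130,-.2,4)])
E
```

```text
(0.468, 0.239, 0.2, -0.2, 3)
[[-0.0095,-0.0247,0.0294,0.0,0.0,-0.0585],[-0.008,-0.0252,0.0294,0.0,0.0,-0.0585],[-0.0065,-0.0257,0.0294,0.0,0.0,-0.0585]]
(0.468, 0.239, 0.13, -0.2, 4)
[[0.0,-0.0,0.0175,0.0,0.0,-0.0],[0.0,-0.0,0.0175,0.0,0.0,-0.0],[0.0,-0.0,0.0175,0.0,0.0,-0.0],[0.0,-0.0,0.0175,0.0,0.0,-0.0]]
```

Call:
step_arm(
  commands=[
    [-0.0095, -0.0247, 0.029, 0, 0, -0.058],
    [-0.008, -0.025, 0.029, 0, 0, -0.058],
    [-0.0065, -0.0257, 0.03, 0, 0, -0.058],
    [0, 0, 0.018, 0, 0, 0],
    [0, 0, 0.018, 0, 0, 0],
    [0, 0, 0.017, 0, 0, 0],
    [0, 0, 0.017, 0, 0, 0],
    [0, 0, 0, 0, 0, 0],
  ],
  gripper=0.5,
)

```text
time: 3.15
ee_pos: [0.4685, 0.2339, 0.1283]
eef_rot: [0.995, -0.104, -0.002, 0.001]
ft_force: [-0.5, -0.2, -1.1]
width: 0.0444
```

Call:
step_arm(
  commands=[
    [0, 0, 0, 0, 0, 0],
    [0, 0, 0, 0, 0, 0],
    [0, 0, 0, 0, 0, 0],
    [0, 0, 0, 0, 0, 0],
    [0, 0, 0, 0, 0, 0],
  ],
  gripper=0,
  grip_force=15,
)

```text
time: 3.65
ee_pos: [0.4669, 0.2366, 0.1302]
eef_rot: [0.995, -0.103, -0.002, 0.0]
ft_force: [-17.7, 2.4, 2.7]
width: 0.0116
```

Call:
step_arm(
  commands=[
    [-0.001, 0, 0, 0, 0, 0],
    [0, 0, 0, 0, 0, 0],
    [0, 0, 0, 0, 0, 0],
  ],
)

```text
time: 3.95
ee_pos: [0.4652, 0.237, 0.1297]
eef_rot: [0.995, -0.102, -0.003, 0.001]
ft_force: [-11.5, 1.8, 0.9]
width: 0.0085
```

Call:
step_arm(
  commands=[
    [-0.002, 0, 0, 0, 0, 0],
    [0, 0, 0, 0, 0, 0],
    [0, 0, 0, 0, 0, 0],
  ],
)

```text
time: 4.25
ee_pos: [0.4649, 0.237, 0.1301]
eef_rot: [0.995, -0.103, -0.001, 0.0]
ft_force: [-6.7, 1.1, -1.6]
width: 0.0089
```

Call:
step_arm(
  commands=[
    [-0.0025, 0, 0.001, 0, 0, 0],
    [0, 0, 0, 0, 0, 0],
    [0, 0, 0, 0, 0, 0],
  ],
  grip_force=25,
)

```text
time: 4.55
ee_pos: [0.4645, 0.2371, 0.1298]
eef_rot: [0.995, -0.104, 0.001, -0.0]
ft_force: [1.2, 0.3, -1.5]
width: 0.0089
```

Call:
step_arm(
  commands=[
    [0, 0, 0.001, 0, 0, 0],
    [0, 0, 0.001, 0, 0, 0],
    [0, 0, 0, 0, 0, 0],
    [0, 0, 0, 0, 0, 0],
  ],
)

```text
time: 4.95
ee_pos: [0.4644, 0.2371, 0.1277]
eef_rot: [0.995, -0.103, 0.0, -0.0]
ft_force: [3.9, -0.1, 0.2]
width: 0.0085
```

Call:
step_arm(
  commands=[
    [0, 0, 0.001, 0, 0, 0],
    [0, 0, 0, 0, 0, 0],
    [0, 0, 0, 0, 0, 0],
  ],
)

```text
time: 5.25
ee_pos: [0.4643, 0.2371, 0.1266]
eef_rot: [0.995, -0.103, 0.0, -0.0]
ft_force: [5.7, -0.5, 0.8]
width: 0.0091
```

Call:
step_arm(
  commands=[
    [0, 0, 0.001, 0, 0, 0],
    [0, 0, 0, 0, 0, 0],
    [0, 0, 0, 0, 0, 0],
  ],
)

```text
time: 5.55
ee_pos: [0.4643, 0.2371, 0.1256]
eef_rot: [0.995, -0.103, 0.0, -0.0]
ft_force: [6.9, -0.3, 1.0]
width: 0.009
```

Call:
step_arm(
  commands=[
    [-0.001, 0, 0.001, 0, 0, 0],
    [0.002, 0, 0, 0, 0, 0],
    [0.001, 0, 0, 0, 0, 0],
    [0, 0, 0, 0, 0, 0],
  ],
)

```text
time: 5.95
ee_pos: [0.4647, 0.2371, 0.1241]
eef_rot: [0.995, -0.103, -0.001, 0.0]
ft_force: [-3.5, -0.2, 3.5]
width: 0.009
```

Call:
step_arm(
  commands=[
    [0, 0, 0.001, 0, 0, 0],
    [0, 0, 0, 0, 0, 0],
    [0, 0, 0, 0, 0, 0],
  ],
)

```text
time: 6.25
ee_pos: [0.4648, 0.2371, 0.1231]
eef_rot: [0.995, -0.103, -0.001, 0.0]
ft_force: [-6.7, 1.7, 2.6]
width: 0.0089
```

Call:
step_arm(
  commands=[
    [-0.001, 0, 0.001, 0, 0, 0],
    [0, 0, 0, 0, 0, 0],
    [0, 0, 0, 0, 0, 0],
  ],
)

```text
time: 6.55
ee_pos: [0.4647, 0.2371, 0.123]
eef_rot: [0.995, -0.103, 0.0, 0.0]
ft_force: [-4.9, 0.2, 10.0]
width: 0.0087
```

Call:
step_arm(
  commands=[
    [-0.001, 0, 0.001, 0, 0, 0],
    [0, 0, 0, 0, 0, 0],
    [0, 0, 0, 0, 0, 0],
  ],
)

```text
time: 6.85
ee_pos: [0.4646, 0.2372, 0.1229]
eef_rot: [0.995, -0.103, 0.001, 0.0]
ft_force: [-4.2, -3.9, 17.5]
width: 0.0086
```

Call:
step_arm(
  commands=[
    [0.0015, 0, -0.0025, 0, 0, 0],
    [0, 0, 0, 0, 0, 0],
    [0, 0, 0, 0, 0, -0.05],
    [0, 0, 0, 0, 0, -0.05],
    [0, 0, 0, 0, 0, -0.05],
    [0, 0, 0, 0, 0, 0],
    [0, 0, 0, 0, 0, 0],
  ],
)

```text
time: 7.55
ee_pos: [0.4654, 0.237, 0.1238]
eef_rot: [1.0, -0.029, -0.0, -0.0]
ft_force: [-0.8, 2.9, -0.1]
width: 0.0087
```

```bash
python3 -c "
from h import *
print(np.round(st()['torque'],3))"
```

```text
t 7.55 p [0.4654 0.237  0.1238] q [ 1.    -0.029 -0.    -0.   ] F [-0.8  2.9 -0.1] w 0.0087
j [ 0.204  0.331 -0.876  1.836  0.283  1.105 -0.833]
[[ 0.998 -0.058 -0.   ]
 [-0.058 -0.998  0.   ]
 [-0.    -0.    -1.   ]]
[ 0.436  0.152 -0.02 ]
```

Call:
step_arm(
  commands=[
    [0, 0, 0, 0, 0, -0.1],
    [0, 0, 0, 0, 0, -0.1],
    [0, 0, 0, 0, 0, -0.1],
    [0, 0, 0, 0, 0, -0.1],
    [0, 0, 0, 0, 0, -0.1],
    [0, 0, 0, 0, 0, 0],
    [0, 0, 0, 0, 0, 0],
  ],
)

```text
time: 8.25
ee_pos: [0.4676, 0.2374, 0.1245]
eef_rot: [0.976, 0.219, 0.002, -0.001]
ft_force: [8.4, 4.2, -5.3]
width: 0.0087
```

```bash
python3 -c "
from h import *
print(np.round(st()['torque'],3))"
```

```text
t 8.25 p [0.4676 0.2374 0.1245] q [ 0.976  0.219  0.002 -0.001] F [ 8.4  4.2 -5.3] w 0.0087
j [ 0.273  0.361 -0.963  1.831  0.33   1.115 -0.366]
[[ 0.904  0.427  0.004]
 [ 0.427 -0.904  0.002]
 [ 0.005 -0.    -1.   ]]
[ 1.051 -2.019 -0.061]
```

Call:
step_arm(
  commands=[
    [0.002, 0, 0.002, 0, 0, 0],
    [0, 0, 0, 0, 0, 0],
    [0, 0, 0, 0, 0, 0],
  ],
)

```text
time: 8.55
ee_pos: [0.4681, 0.2376, 0.1229]
eef_rot: [0.976, 0.219, 0.001, 0.0]
ft_force: [-0.0, -1.8, 11.4]
width: 0.0084
```

Call:
step_arm(
  commands=[
    [0.001, 0, 0, 0, 0, -0.1],
    [0, 0, 0, 0, 0, -0.1],
    [0, 0, 0, 0, 0, -0.1],
    [0, 0, 0, 0, 0, 0],
    [0, 0, 0, 0, 0, 0],
  ],
)

```text
time: 9.05
ee_pos: [0.4693, 0.2385, 0.123]
eef_rot: [0.932, 0.362, 0.001, 0.0]
ft_force: [1.0, 1.5, 7.5]
width: 0.0088
```

Call:
step_arm(
  commands=[
    [0, 0, 0, 0, 0, -0.1],
    [0.001, 0, 0, 0, 0, -0.1],
    [0, 0, 0, 0, 0, -0.09],
    [0, 0, -0.001, 0, 0, 0],
    [0, 0, 0, 0, 0, 0],
    [0, 0, 0, 0, 0, 0],
  ],
)

```text
time: 9.65
ee_pos: [0.4701, 0.2396, 0.1235]
eef_rot: [0.87, 0.493, 0.002, -0.0]
ft_force: [4.8, 4.9, -1.0]
width: 0.0088
```

```bash
python3 -c "
from h import *
print(np.round(st()['torque'],3))"
```

```text
t 9.65 p [0.4701 0.2396 0.1235] q [ 0.87   0.493  0.002 -0.   ] F [ 4.8  4.9 -1. ] w 0.0088
j [ 0.345  0.42  -1.07   1.82   0.405  1.14   0.168]
[[ 0.514  0.858  0.003]
 [ 0.858 -0.514  0.002]
 [ 0.003  0.001 -1.   ]]
[ 1.096 -1.355 -0.056]
```

```bash
python3 - <<'E'
from h import *
s=(.470,.2396,.1235,1.031)
plan([(.470,.2396,.18,1.031,3),(.526,.343,.18,-.361,10),(.526,.343,.124,-.361,3)],start=s)
E
```

```text
(0.47, 0.2396, 0.18, 1.031, 3)
[[0.0,0.0,-0.0188,0.0,0.0,-0.0],[0.0,0.0,-0.0188,0.0,0.0,-0.0],[0.0,0.0,-0.0188,0.0,0.0,-0.0]]
(0.526, 0.343, 0.18, -0.361, 10)
[[0.0117,-0.0005,-0.0,0.0,0.0,0.1392],[0.0116,-0.0021,-0.0,0.0,0.0,0.1392],[0.0112,-0.0037,-0.0,0.0,0.0,0.1392],[0.0105,-0.0052,-0.0,0.0,0.0,0.1392],[0.0097,-0.0066,-0.0,0.0,0.0,0.1392],[0.0087,-0.0079,-0.0,0.0,0.0,0.1392],[0.0075,-0.0091,-0.0,0.0,0.0,0.1392],[0.0062,-0.01,-0.0,0.0,0.0,0.1392],[0.0047,-0.0108,-0.0,0.0,0.0,0.1392],[0.0032,-0.0113,-0.0,0.0,0.0,0.1392]]
(0.526, 0.343, 0.124, -0.361, 3)
[[0.0,-0.0,0.0187,0.0,0.0,-0.0],[0.0,-0.0,0.0187,0.0,0.0,-0.0],[0.0,-0.0,0.0187,0.0,0.0,-0.0]]
```

Call:
step_arm(
  commands=[
    [0, 0, 0, 0, 0, 0],
    [0, 0, 0, 0, 0, 0],
    [0, 0, 0, 0, 0, 0],
    [0, 0, -0.019, 0, 0, 0],
    [0, 0, -0.019, 0, 0, 0],
    [0, 0, -0.019, 0, 0, 0],
  ],
  gripper=0.5,
)

```text
time: 10.25
ee_pos: [0.4684, 0.2386, 0.1804]
eef_rot: [0.87, 0.494, -0.0, 0.0]
ft_force: [-0.6, 0.4, 1.2]
width: 0.0419
```

Call:
step_arm(
  commands=[
    [0.012, 0, 0, 0, 0, 0.139],
    [0.012, -0.002, 0, 0, 0, 0.139],
    [0.011, -0.004, 0, 0, 0, 0.139],
    [0.011, -0.005, 0, 0, 0, 0.139],
    [0.01, -0.0066, 0, 0, 0, 0.139],
    [0.0087, -0.008, 0, 0, 0, 0.139],
    [0.0075, -0.009, 0, 0, 0, 0.139],
    [0.006, -0.01, 0, 0, 0, 0.139],
    [0.0047, -0.011, 0, 0, 0, 0.139],
    [0.003, -0.0113, 0, 0, 0, 0.139],
    [0, 0, 0, 0, 0, 0],
  ],
)

```text
time: 11.35
ee_pos: [0.5252, 0.3443, 0.1796]
eef_rot: [0.984, -0.178, -0.0, 0.0]
ft_force: [-0.3, 0.5, -0.5]
width: 0.0436
```

```bash
python3 - <<'E'
from h import *
st(); im,c=snap('wrist','w2.png'); a=snap('scene','s2.png')[0]
b=cv2.resize(a[285:470,375:560],(480,480),interpolation=cv2.INTER_CUBIC)
o=np.hstack([cv2.resize(im,(480,360)),b[:360,:320]]); o=np.hstack([cv2.copyMakeBorder(cv2.resize(im,(400,300)),0,100,0,0,cv2.BORDER_CONSTANT),cv2.resize(a[285:470,375:560],(400,400),interpolation=cv2.INTER_CUBIC)])
cv2.imwrite('pics/c2.png',o[:,:,::-1])
E
```

```text
t 11.35 p [0.5252 0.3443 0.1796] q [ 0.984 -0.178 -0.     0.   ] F [-0.3  0.5 -0.5] w 0.0436
j [-0.074  0.491 -0.778  1.5    0.35   1.295 -1.248]
[[ 0.936 -0.351 -0.001]
 [-0.351 -0.936  0.   ]
 [-0.001  0.    -1.   ]]
```

View pics/c2.png

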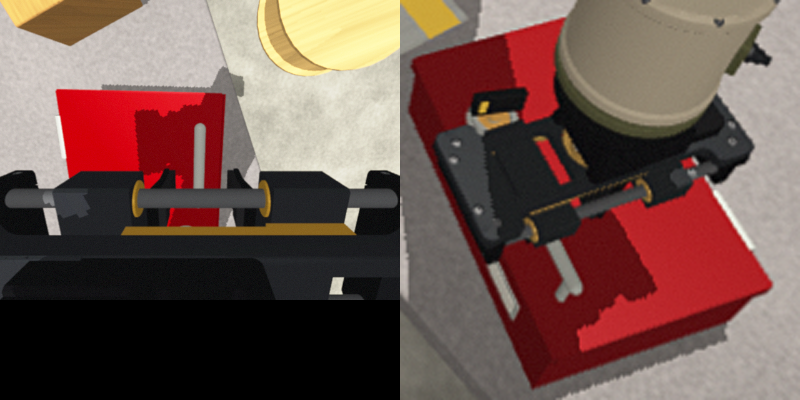

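The left half shows the handle bar centred between the fingers. The right half shows the key turned about a quarter turn.

Call:
step_arm(
  commands=[
    [0, 0, 0.019, 0, 0, 0],
    [0, 0, 0.019, 0, 0, 0],
    [0, 0, 0.018, 0, 0, 0],
    [0, 0, 0, 0, 0, 0],
  ],
)

```text
time: 11.85
ee_pos: [0.5244, 0.3413, 0.1216]
eef_rot: [0.984, -0.176, -0.001, 0.002]
ft_force: [-0.2, 0.4, -0.1]
width: 0.0436
```

Call:
step_arm(
  commands=[
    [0, 0, 0, 0, 0, 0],
    [0, 0, 0, 0, 0, 0],
    [0, 0, 0, 0, 0, 0],
    [0, 0, 0, 0, 0, 0],
  ],
  gripper=0,
  grip_force=25,
)

```text
time: 12.25
ee_pos: [0.5258, 0.3434, 0.1248]
eef_rot: [0.984, -0.177, 0.0, -0.0]
ft_force: [-0.6, 0.3, 0.3]
width: 0.0194
```

Call:
step_arm(
  commands=[
    [0, 0, -0.004, 0, 0, 0],
    [0, 0, -0.004, 0, 0, 0],
    [0, 0, 0, 0, 0, 0],
  ],
)

```text
time: 12.55
ee_pos: [0.5221, 0.3444, 0.131]
eef_rot: [0.984, -0.176, -0.003, 0.001]
ft_force: [-9.7, 3.0, -5.0]
width: 0.0102
```

```bash
python3 - <<'E'
import numpy as np
L=np.linspace(.05,1.5,17);a=L+.2435;r=.1618
for l,x,z in zip(L[1:],np.diff(r*np.cos(a)),-np.diff(r*np.sin(a))): print(round(l,2),round(x,4),round(z,4), end='; ')
E
```

```text
0.14 -0.0049 -0.0138; 0.23 -0.0061 -0.0133; 0.32 -0.0073 -0.0127; 0.41 -0.0084 -0.012; 0.5 -0.0095 -0.0112; 0.59 -0.0104 -0.0103; 0.68 -0.0113 -0.0093; 0.78 -0.0121 -0.0082; 0.87 -0.0128 -0.0071; 0.96 -0.0134 -0.0059; 1.05 -0.0139 -0.0047; 1.14 -0.0143 -0.0034; 1.23 -0.0145 -0.0021; 1.32 -0.0146 -0.0008; 1.41 -0.0146 0.0005; 1.5 -0.0145 0.0019;
```

Call:
step_arm(
  commands=[
    [-0.007, 0, -0.014, 0, 0, 0],
    [-0.006, 0, -0.013, 0, 0, 0],
    [-0.007, 0, -0.013, 0, 0, 0],
    [-0.008, 0, -0.012, 0, 0, 0],
    [0, 0, 0, 0, 0, 0],
  ],
)

```text
time: 13.05
ee_pos: [0.4986, 0.3538, 0.1854]
eef_rot: [0.984, -0.177, 0.0, -0.0]
ft_force: [-1.2, 1.7, -0.8]
width: 0.0103
```

Call:
step_arm(
  commands=[
    [-0.0095, 0, -0.011, 0, 0, 0],
    [-0.0105, 0, -0.0105, 0, 0, 0],
    [-0.011, 0, -0.009, 0, 0, 0],
    [-0.012, 0, -0.008, 0, 0, 0],
    [-0.013, 0, -0.007, 0, 0, 0],
    [-0.0135, 0, -0.006, 0, 0, 0],
  ],
)

```text
time: 13.65
ee_pos: [0.4398, 0.3772, 0.239]
eef_rot: [0.984, -0.18, 0.005, -0.003]
ft_force: [18.3, 1.6, 12.5]
width: 0.0098
```

Call:
step_arm(
  commands=[
    [-0.014, 0, -0.0045, 0, 0, 0],
    [-0.014, 0, -0.0035, 0, 0, 0],
    [-0.0145, 0, -0.002, 0, 0, 0],
    [-0.0145, 0, -0.001, 0, 0, 0],
    [-0.0145, 0, 0.0005, 0, 0, 0],
    [-0.0145, 0, 0.002, 0, 0, 0],
    [0, 0, 0, 0, 0, 0],
    [0, 0, 0, 0, 0, 0],
  ],
)

```text
time: 14.45
ee_pos: [0.3535, 0.412, 0.2485]
eef_rot: [0.984, -0.176, 0.002, -0.005]
ft_force: [-3.4, 9.1, 22.8]
width: 0.01
```

```bash
python3 - <<'E'
from h import *
st(); snap('scene','s3.png')
E
```

```text
t 14.45 p [0.3535 0.412  0.2485] q [ 0.984 -0.176  0.002 -0.005] F [-3.4  9.1 22.8] w 0.01
j [-0.153  0.249 -0.913  1.641  0.201  1.34  -1.45 ]
[[ 0.938 -0.347  0.005]
 [-0.347 -0.938  0.01 ]
 [ 0.001 -0.011 -1.   ]]
```

View pics/s3.png

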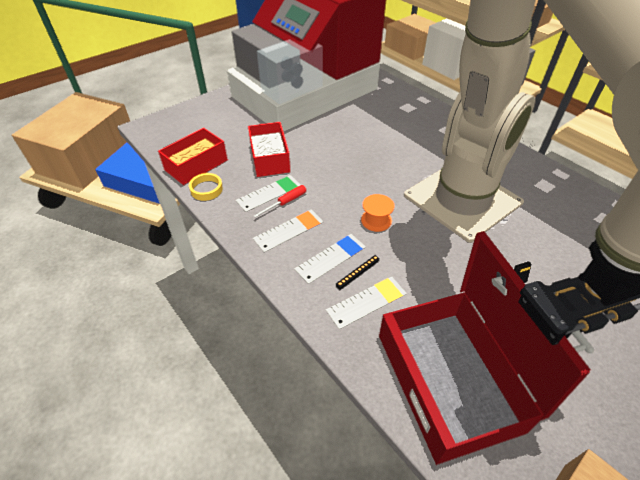

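The lid is open to about 1.5 rad by the arc travelled, and the chest is empty. I'll release the handle and push the lid further back from inside for clearance.

```bash
python3 - <<'E'
from h import *
s=(.3535,.412,.2485,-.361)
plan([(.3535,.412,.34,-.361,3),(.440,.376,.34,-.361,3),(.440,.376,.255,-.361,3),(.372,.402,.255,-.361,5)],start=s)
E
```

```text
(0.3535, 0.412, 0.34, -0.361, 3)
[[0.0,-0.0,-0.0305,0.0,0.0,-0.0],[0.0,-0.0,-0.0305,0.0,0.0,-0.0],[0.0,-0.0,-0.0305,0.0,0.0,-0.0]]
(0.44, 0.376, 0.34, -0.361, 3)
[[0.0312,0.001,-0.0,0.0,0.0,-0.0],[0.0312,0.001,-0.0,0.0,0.0,-0.0],[0.0312,0.001,-0.0,0.0,0.0,-0.0]]
(0.44, 0.376, 0.255, -0.361, 3)
[[0.0,-0.0,0.0283,0.0,0.0,-0.0],[0.0,-0.0,0.0283,0.0,0.0,-0.0],[0.0,-0.0,0.0283,0.0,0.0,-0.0]]
(0.372, 0.402, 0.255, -0.361, 5)
[[-0.0146,-0.0001,-0.0,0.0,0.0,-0.0],[-0.0146,-0.0001,-0.0,0.0,0.0,-0.0],[-0.0146,-0.0001,-0.0,0.0,0.0,-0.0],[-0.0146,-0.0001,-0.0,0.0,0.0,-0.0],[-0.0146,-0.0001,-0.0,0.0,0.0,-0.0]]
```

Call:
step_arm(
  commands=[
    [0, 0, -0.002, 0, 0, 0],
    [0, 0, 0, 0, 0, 0],
    [0, 0, 0, 0, 0, 0],
    [0, 0, -0.03, 0, 0, 0],
    [0, 0, -0.03, 0, 0, 0],
    [0, 0, -0.03, 0, 0, 0],
    [0, 0, 0, 0, 0, 0],
  ],
  gripper=0.28,
)

```text
time: 15.2
ee_pos: [0.3543, 0.4081, 0.3392]
eef_rot: [0.984, -0.178, 0.001, -0.002]
ft_force: [1.4, 0.9, 0.1]
width: 0.0246
```

Call:
step_arm(
  commands=[
    [0.031, 0, 0, 0, 0, 0],
    [0.031, 0, 0, 0, 0, 0],
    [0.031, 0, 0, 0, 0, 0],
    [0, 0, 0.028, 0, 0, 0],
    [0, 0, 0.028, 0, 0, 0],
    [0, 0, 0.028, 0, 0, 0],
    [0, 0, 0, 0, 0, 0],
  ],
  gripper=0,
)

```text
time: 15.9
ee_pos: [0.4397, 0.3727, 0.2476]
eef_rot: [0.984, -0.178, -0.002, 0.003]
ft_force: [-0.2, -0.4, 0.5]
width: 0.0005
```

Call:
step_arm(
  commands=[
    [-0.014, 0, 0, 0, 0, 0],
    [-0.014, 0, 0, 0, 0, 0],
    [-0.014, 0, 0, 0, 0, 0],
    [-0.014, 0, 0, 0, 0, 0],
    [0, 0, 0, 0, 0, 0],
  ],
)

```text
time: 16.4
ee_pos: [0.3862, 0.396, 0.2533]
eef_rot: [0.984, -0.176, 0.001, -0.001]
ft_force: [-0.6, 0.1, 0.8]
width: 0.0006
```

Call:
step_arm(
  commands=[
    [-0.006, 0, 0, 0, 0, 0],
    [-0.006, 0, 0, 0, 0, 0],
    [0, 0, 0, 0, 0, 0],
  ],
)

```text
time: 16.7
ee_pos: [0.3765, 0.3989, 0.2521]
eef_rot: [0.984, -0.177, 0.0, -0.0]
ft_force: [1.3, 0.3, 1.2]
width: 0.0003
```

Call:
step_arm(
  commands=[
    [-0.006, 0, 0, 0, 0, 0],
    [0, 0, 0, 0, 0, 0],
  ],
)

```text
time: 16.9
ee_pos: [0.3709, 0.4007, 0.2517]
eef_rot: [0.984, -0.177, -0.0, 0.0]
ft_force: [0.4, 0.6, 0.5]
width: 0.0008
```

Call:
step_arm(
  commands=[
    [-0.008, 0, 0, 0, 0, 0],
    [-0.008, 0, 0, 0, 0, 0],
  ],
)

```text
time: 17.1
ee_pos: [0.358, 0.4051, 0.2515]
eef_rot: [0.984, -0.179, 0.001, 0.001]
ft_force: [38.1, -9.3, -8.2]
width: 0.0004
```

Call:
step_arm(
  commands=[
    [-0.006, 0, 0, 0, 0, 0],
    [-0.004, 0, 0, 0, 0, 0],
  ],
)

```text
time: 17.3
ee_pos: [0.3575, 0.405, 0.2516]
eef_rot: [0.983, -0.183, 0.007, 0.0]
ft_force: [48.0, -7.3, -12.4]
width: 0.0007
```

```bash
python3 - <<'E'
from h import *
st(); snap('scene','s4.png')
E
```

```text
t 17.3 p [0.3575 0.405  0.2516] q [ 0.983 -0.183  0.007  0.   ] F [ 48.   -7.3 -12.4] w 0.0007
j [-0.15   0.242 -0.908  1.64   0.209  1.352 -1.457]
[[ 0.933 -0.36   0.014]
 [-0.36  -0.933 -0.003]
 [ 0.014 -0.002 -1.   ]]
```

View pics/s4.png

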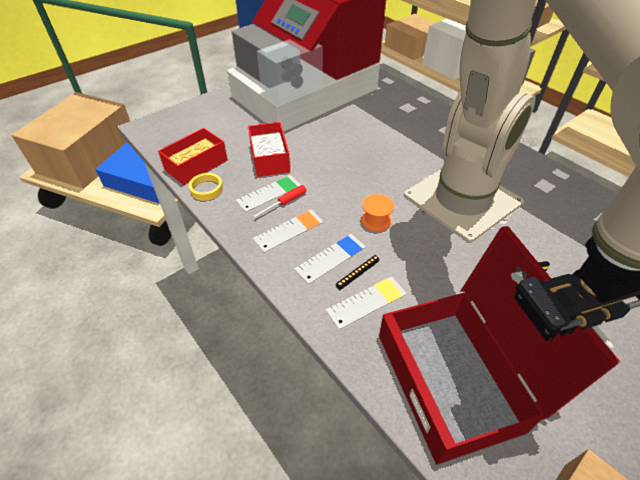

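Lid is at its stop, reclined. Now the yellow gauge.

```bash
python3 - <<'E'
from h import *
s=(.3575,.405,.2516,-.361)
plan([(.375,.398,.2516,-.361,1),(.375,.398,.34,-.361,2),(.42,.083,.25,-.15,8),(.42,.083,.025,-.15,6)],start=s)
E
```

```text
(0.375, 0.398, 0.2516, -0.361, 1)
[[0.0188,0.0004,-0.0,0.0,0.0,-0.0]]
(0.375, 0.398, 0.34, -0.361, 2)
[[0.0,-0.0,-0.0442,0.0,0.0,-0.0],[0.0,-0.0,-0.0442,0.0,0.0,-0.0]]
(0.42, 0.083, 0.25, -0.15, 8)
[[0.0192,0.0349,0.0113,0.0,0.0,-0.0264],[0.0182,0.0353,0.0113,0.0,0.0,-0.0264],[0.0173,0.0358,0.0113,0.0,0.0,-0.0264],[0.0164,0.0363,0.0113,0.0,0.0,-0.0264],[0.0154,0.0367,0.0113,0.0,0.0,-0.0264],[0.0144,0.0371,0.0113,0.0,0.0,-0.0264],[0.0134,0.0374,0.0113,0.0,0.0,-0.0264],[0.0124,0.0378,0.0113,0.0,0.0,-0.0264]]
(0.42, 0.083, 0.025, -0.15, 6)
[[0.0,-0.0,0.0375,0.0,0.0,-0.0],[0.0,-0.0,0.0375,0.0,0.0,-0.0],[0.0,-0.0,0.0375,0.0,0.0,-0.0],[0.0,-0.0,0.0375,0.0,0.0,-0.0],[0.0,-0.0,0.0375,0.0,0.0,-0.0],[0.0,-0.0,0.0375,0.0,0.0,-0.0]]
```

Call:
step_arm(
  commands=[
    [0.025, 0, 0, 0, 0, 0],
    [0.01, 0, 0, 0, 0, 0],
    [0, 0, -0.045, 0, 0, 0],
    [0, 0, -0.045, 0, 0, 0],
  ],
)

```text
time: 17.75
ee_pos: [0.3786, 0.3972, 0.342]
eef_rot: [0.984, -0.177, -0.002, 0.001]
ft_force: [0.3, 1.8, 0.8]
width: 0.0009
```

Call:
step_arm(
  commands=[
    [0.019, 0.035, 0, 0, 0, -0.026],
    [0.018, 0.035, 0, 0, 0, -0.026],
    [0.017, 0.036, 0, 0, 0, -0.026],
    [0.016, 0.036, 0, 0, 0, -0.026],
    [0.015, 0.037, 0, 0, 0, -0.026],
    [0.0145, 0.037, 0.01, 0, 0, -0.026],
    [0.0135, 0.037, 0.03, 0, 0, -0.026],
    [0.0125, 0.038, 0.04, 0, 0, -0.026],
    [0, 0, 0.045, 0, 0, 0],
    [0, 0, 0.045, 0, 0, 0],
    [0, 0, 0.045, 0, 0, 0],
    [0, 0, 0.045, 0, 0, 0],
  ],
)

```text
time: 18.95
ee_pos: [0.4229, 0.0887, 0.085]
eef_rot: [0.997, -0.074, -0.0, -0.0]
ft_force: [0.9, -0.3, 0.1]
width: 0.0004
```

Call:
step_arm(
  commands=[
    [0, 0, 0.02, 0, 0, 0],
    [0, 0, 0.02, 0, 0, 0],
    [0, 0, 0.01, 0, 0, 0],
    [0, 0, 0, 0, 0, 0],
    [0, 0, 0, 0, 0, 0],
  ],
)

```text
time: 19.45
ee_pos: [0.424, 0.0883, 0.0373]
eef_rot: [0.997, -0.074, 0.0, -0.0]
ft_force: [0.5, 0.5, 0.5]
width: -0.0002
```

Call:
step_arm(
  commands=[
    [0, 0.005, 0.008, 0, 0, 0],
    [0, 0, 0.007, 0, 0, 0],
    [0, 0, 0.001, 0, 0, 0],
    [0, 0, 0, 0, 0, 0],
  ],
)

```text
time: 19.85
ee_pos: [0.4238, 0.0824, 0.0214]
eef_rot: [0.997, -0.075, 0.001, 0.001]
ft_force: [-3.2, -3.3, 13.7]
width: 0.0005
```

Call:
step_arm(
  commands=[
    [0, 0, 0.0007, 0, 0, 0],
    [0, 0, 0, 0, 0, 0],
    [0, 0, 0, 0, 0, 0],
  ],
)

```text
time: 20.15
ee_pos: [0.424, 0.0825, 0.0213]
eef_rot: [0.997, -0.075, 0.001, 0.001]
ft_force: [-7.2, -2.3, 24.5]
width: 0.0004
```

Call:
step_arm(
  commands=[
    [0, 0, -0.0013, 0, 0, 0],
    [0, 0, 0, 0, 0, 0],
    [0, 0, 0, 0, 0, 0],
  ],
)

```text
time: 20.45
ee_pos: [0.4234, 0.0828, 0.0214]
eef_rot: [0.997, -0.075, 0.0, 0.0]
ft_force: [-1.5, -1.5, 6.9]
width: 0.0001
```

Call:
step_arm(
  commands=[
    [0.006, -0.001, 0, 0, 0, 0],
    [0.01, -0.0015, 0, 0, 0, 0],
    [0.012, -0.002, 0, 0, 0, 0],
    [0.012, -0.002, 0, 0, 0, 0],
  ],
)

```text
time: 20.85
ee_pos: [0.464, 0.0835, 0.0214]
eef_rot: [0.997, -0.074, -0.0, 0.0]
ft_force: [-3.2, 0.4, 10.6]
width: 0.0002
```

```bash
cat >> h.py <<'E'
def gauge(col,c=None,im=None,roi=(205,330,238,480)):
    """top view: fit strip: band centroid + far end"""
    if im is None: c=get_calibration('top'); im=camera('top')
    hsv=cv2.cvtColor(np.ascontiguousarray(im),cv2.COLOR_RGB2HSV); H={'yellow':(23,35),'blue':(105,125),'orange':(8,18),'green':(55,85)}[col]
    m=(hsv[:,:,0]>=H[0])&(hsv[:,:,0]<=H[1])&(hsv[:,:,1]>110)&(hsv[:,:,2]>90); k=np.zeros_like(m); k[150:330,238:480]=1; m&=k
    n,l,s,ce=cv2.connectedComponentsWithStats(m.astype(np.uint8)); i=1+np.argmax(s[1:,4])
    if s[i,4]<120: print('band not seen',s[i,4]); return None
    b=world(c,*ce[i],.002)[:2]
    w=(hsv[:,:,2]>150)&(hsv[:,:,1]<45)&k.astype(bool); w=cv2.morphologyEx(w.astype(np.uint8),cv2.MORPH_OPEN,np.ones((3,3)))
    n,l,s,ce2=cv2.connectedComponentsWithStats(w)
    d=[np.linalg.norm(world(c,*ce2[j],.002)[:2]-b) if s[j,4]>200 else 9 for j in range(n)]; d[0]=9; j=int(np.argmin(d)); wc=world(c,*ce2[j],.002)[:2]
    u=(wc-b)/np.linalg.norm(wc-b); print(col,'band',np.round(b,4),'white',np.round(wc,4),s[j,4],'ang',round(float(np.arctan2(u[1],u[0])),3),'centre~',np.round(b+u*.0685,4)); return b,u
E
python3 - <<'E'
from h import *
st()
c=get_calibration('top'); im0=cv2.imread('pics/top0.png')[:,:,::-1]; im=camera('top')
for g in('yellow','blue','orange','green'): gauge(g,c,im0); gauge(g,c,im)
E
```

```text
t 20.85 p [0.464  0.0835 0.0214] q [ 0.997 -0.074 -0.     0.   ] F [-3.2  0.4 10.6] w 0.0002
j [ 0.262  0.317 -0.591  2.046  0.235  0.843 -0.612]
[[ 0.989 -0.149 -0.   ]
 [-0.149 -0.989 -0.   ]
 [-0.     0.    -1.   ]]
yellow band [0.3744 0.0896] white [0.4592 0.0768] 1466 ang -0.15 centre~ [0.4422 0.0793]Traceback (most recent call last):
  File "<stdin>", line 4, in <module>
  File "h.py", line 34, in gauge
    n,l,s,ce=cv2.connectedComponentsWithStats(m.astype(np.uint8)); i=1+np.argmax(s[1:,4])
                                                                       ~~~~~~~~~^^^^^^^^^
    return _wrapfunc(a, 'argmax', axis=axis, out=out, **kwds)
    return bound(*args, **kwds)
ValueError: attempt to get argmax of an empty sequence
```

Call:
step_arm(
  commands=[
    [0.0125, -0.002, -0.0002, 0, 0, 0],
    [0.0125, -0.002, 0, 0, 0, 0],
    [0.0125, -0.002, 0, 0, 0, 0],
    [0.0125, -0.002, 0, 0, 0, 0],
    [0.0125, -0.002, 0, 0, 0, 0],
    [0.0125, -0.002, 0, 0, 0, 0],
    [0.0125, -0.002, 0, 0, 0, 0],
    [0.0125, -0.002, 0, 0, 0, 0],
    [0, 0, 0, 0, 0, 0],
  ],
)

```text
time: 21.8
ee_pos: [0.5663, 0.0844, 0.0215]
eef_rot: [0.997, -0.075, 0.001, -0.0]
ft_force: [2.0, -0.9, 5.4]
width: 0.0
```

Call:
step_arm(
  commands=[
    [0, 0, -0.005, 0, 0, 0],
    [0, 0, -0.02, 0, 0, 0],
    [0, 0, -0.04, 0, 0, 0],
    [-0.04, 0, -0.04, 0, 0, 0.14],
    [-0.045, 0, -0.02, 0, 0, 0.14],
    [-0.045, 0, 0, 0, 0, 0.14],
  ],
)

```text
time: 22.4
ee_pos: [0.4451, 0.1213, 0.144]
eef_rot: [0.959, -0.284, 0.002, -0.0]
ft_force: [-0.5, 1.3, -0.1]
width: 0.0006
```

```bash
python3 - <<'E'
from h import *
st()
c=get_calibration('top'); im0=cv2.imread('pics/top0.png')[:,:,::-1]; im=camera('top');cv2.imwrite('pics/t5.png',im[:,:,::-1])
gauge('blue',c,im0);gauge('orange',c,im0);gauge('green',c,im0)
gauge('yellow',c,im)
E
```

```text
t 22.4 p [0.4451 0.1213 0.144 ] q [ 0.959 -0.284  0.002 -0.   ] F [-0.5  1.3 -0.1] w 0.0006
j [ 0.221  0.095 -0.607  1.974  0.063  1.087 -0.989]
[[ 0.838 -0.545  0.004]
 [-0.545 -0.838 -0.   ]
 [ 0.003 -0.002 -1.   ]]
blue band [ 0.3543 -0.0677] white [ 0.4398 -0.0681] 1505 ang -0.005 centre~ [ 0.4228 -0.0681]
orange band [ 0.3785 -0.2027] white [ 0.4638 -0.2086] 1477 ang -0.069 centre~ [ 0.4468 -0.2074]
green band [ 0.3372 -0.3532] white [ 0.4216 -0.3589] 1455 ang -0.068 centre~ [ 0.4055 -0.3578]
band not seen 110
```

```bash
python3 - <<'E'
from h import *
plan([(.618,.078,.14,-1.72,9)])
E
```

```text
(0.618, 0.078, 0.14, -1.72, 9)
[[0.0195,-0.0066,0.0002,0.0,0.0,0.1265],[0.0185,-0.009,0.0002,0.0,0.0,0.1265],[0.0173,-0.0113,0.0002,0.0,0.0,0.1265],[0.0157,-0.0134,0.0002,0.0,0.0,0.1265],[0.0139,-0.0153,0.0002,0.0,0.0,0.1265],[0.0118,-0.0169,0.0002,0.0,0.0,0.1265],[0.0096,-0.0183,0.0002,0.0,0.0,0.1265],[0.0072,-0.0193,0.0002,0.0,0.0,0.1265],[0.0047,-0.0201,0.0002,0.0,0.0,0.1265]]
```

Call:
step_arm(
  commands=[
    [0.0195, -0.0065, 0, 0, 0, 0.1265],
    [0.0185, -0.009, 0, 0, 0, 0.1265],
    [0.017, -0.0115, 0, 0, 0, 0.1265],
    [0.016, -0.0135, 0, 0, 0, 0.1265],
    [0.014, -0.015, 0, 0, 0, 0.1265],
    [0.012, -0.017, 0, 0, 0, 0.1265],
    [0.0095, -0.018, 0, 0, 0, 0.1265],
    [0.007, -0.019, 0, 0, 0, 0.1265],
    [0.0045, -0.02, 0, 0, 0, 0.1265],
    [0, 0, 0, 0, 0, 0],
    [0, 0, 0, 0, 0, 0],
  ],
  gripper=1,
)

```text
time: 23.55
ee_pos: [0.6245, 0.0771, 0.1413]
eef_rot: [-0.658, 0.753, 0.0, -0.001]
ft_force: [-0.6, 0.9, 0.4]
width: 0.08
```

```bash
python3 - <<'E'
from h import *
st()
snap('wrist','w6.png'); 
E
```

```text
t 23.55 p [0.6245 0.0771 0.1413] q [-0.658  0.753  0.    -0.001] F [-0.6  0.9  0.4] w 0.08
j [ 0.095  0.44  -0.376  1.553  0.17   1.182 -2.018]
[[-0.134 -0.991 -0.002]
 [-0.991  0.134 -0.   ]
 [ 0.     0.001 -1.   ]]
```

View pics/w6.png

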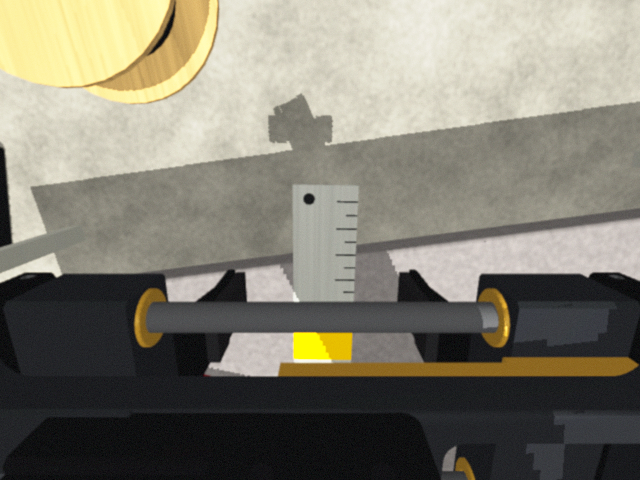

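The gauge is aligned with the tool. Its far end runs from (293,185) to (358,185), and the bench edge crosses it at v≈250.

```bash
python3 - <<'E'
from h import *
c=get_calibration('wrist'); f=world(c,325.5,185,.001); e=world(c,327,251,0)
print('far',f,'edge',e, 'w',np.linalg.norm(world(c,293,186,.002)-world(c,358,186,.002)))
R=Ro.from_quat(read_state()['eef_rot']).as_matrix(); u=-R[:2,1]; print('u',u,'centre',f[:2]-.09*u)
E
```

```text
far [0.66717363 0.0674277  0.001     ] edge [0.60882172 0.07377839 0.        ] w 0.054774506987473305
u [ 0.99106495 -0.13337401] centre [0.57797779 0.07943136]
```

Call:
step_arm(
  commands=[
    [0.002, 0, 0.04, 0, 0, 0],
    [0, 0, 0.04, 0, 0, 0],
    [0, 0, 0.03, 0, 0, 0],
    [0, 0, 0.019, 0, 0, 0],
    [0, 0, 0, 0, 0, 0],
  ],
)

```text
time: 24.1
ee_pos: [0.6222, 0.075, 0.0101]
eef_rot: [-0.658, 0.753, 0.002, -0.002]
ft_force: [-0.3, -0.3, 0.0]
width: 0.087
```

Call:
step_arm(
  commands=[
    [0, 0, 0, 0, 0, 0],
    [0, 0, 0, 0, 0, 0],
    [0, 0, 0, 0, 0, 0],
    [0, 0, 0, 0, 0, 0],
    [0, 0, 0, 0, 0, 0],
  ],
  gripper=0,
  grip_force=50,
)

```text
time: 24.6
ee_pos: [0.6256, 0.0749, 0.0135]
eef_rot: [-0.657, 0.754, -0.0, 0.0]
ft_force: [1.4, -0.4, 1.9]
width: 0.0551
```

```bash
python3 - <<'E'
from h import *
s=(.6256,.0749,.2,-1.705)
plan([(.465,.348,.2,-.361,11),(.465,.348,.04,-.361,5)],start=s)
E
```

```text
(0.465, 0.348, 0.2, -0.361, 11)
[[-0.0227,0.0178,-0.0,0.0,0.0,-0.1222],[-0.0246,0.0149,-0.0,0.0,0.0,-0.1222],[-0.0263,0.0118,-0.0,0.0,0.0,-0.1222],[-0.0275,0.0085,-0.0,0.0,0.0,-0.1222],[-0.0284,0.0051,-0.0,0.0,0.0,-0.1222],[-0.0288,0.0016,-0.0,0.0,0.0,-0.1222],[-0.0287,-0.0019,-0.0,0.0,0.0,-0.1222],[-0.0283,-0.0054,-0.0,0.0,0.0,-0.1222],[-0.0274,-0.0088,-0.0,0.0,0.0,-0.1222],[-0.0261,-0.0121,-0.0,0.0,0.0,-0.1222],[-0.0245,-0.0152,-0.0,0.0,0.0,-0.1222]]
(0.465, 0.348, 0.04, -0.361, 5)
[[0.0,-0.0,0.032,0.0,0.0,-0.0],[0.0,-0.0,0.032,0.0,0.0,-0.0],[0.0,-0.0,0.032,0.0,0.0,-0.0],[0.0,-0.0,0.032,0.0,0.0,-0.0],[0.0,-0.0,0.032,0.0,0.0,-0.0]]
```

Call:
step_arm(
  commands=[
    [0, 0, 0, 0, 0, 0],
    [0, 0, -0.01, 0, 0, 0],
    [0, 0, -0.02, 0, 0, 0],
    [0, 0, -0.03, 0, 0, 0],
    [0, 0, -0.04, 0, 0, 0],
    [0, 0, -0.04, 0, 0, 0],
    [0, 0, -0.03, 0, 0, 0],
    [0, 0, -0.018, 0, 0, 0],
  ],
)

```text
time: 25.4
ee_pos: [0.6259, 0.0752, 0.2046]
eef_rot: [-0.657, 0.754, -0.001, 0.001]
ft_force: [0.2, -0.3, -1.9]
width: 0.0533
```

Call:
step_arm(
  commands=[
    [-0.011, 0.009, 0, 0, 0, -0.06],
    [-0.023, 0.017, 0, 0, 0, -0.122],
    [-0.025, 0.0145, 0, 0, 0, -0.122],
    [-0.0265, 0.011, 0, 0, 0, -0.122],
    [-0.028, 0.008, 0, 0, 0, -0.122],
    [-0.0285, 0.0045, 0, 0, 0, -0.122],
    [-0.029, 0.001, 0, 0, 0, -0.122],
    [-0.0285, -0.0025, 0, 0, 0, -0.122],
    [-0.028, -0.006, 0, 0, 0, -0.122],
    [-0.027, -0.0095, 0, 0, 0, -0.122],
    [-0.0255, -0.0125, 0, 0, 0, -0.122],
    [-0.012, -0.008, 0, 0, 0, -0.064],
  ],
)

```text
time: 26.6
ee_pos: [0.454, 0.3443, 0.2015]
eef_rot: [0.984, -0.177, -0.0, -0.0]
ft_force: [-0.5, -0.1, -1.6]
width: 0.0531
```

```bash
python3 - <<'E'
from h import *
st(); a=snap('scene','s7.png')[0]; t=snap('top','t7.png')[0]
o=np.hstack([cv2.resize(a[180:470,340:640],(400,387)),cv2.resize(t[180:340,60:240],(400,387))]);cv2.imwrite('pics/c7.png',o[:,:,::-1])
E
```

```text
t 26.6 p [0.454  0.3443 0.2015] q [ 0.984 -0.177 -0.    -0.   ] F [-0.5 -0.1 -1.6] w 0.0531
j [-0.112  0.323 -0.742  1.634  0.226  1.272 -1.251]
[[ 0.937 -0.348 -0.   ]
 [-0.348 -0.937  0.001]
 [-0.    -0.001 -1.   ]]
```

View pics/c7.png

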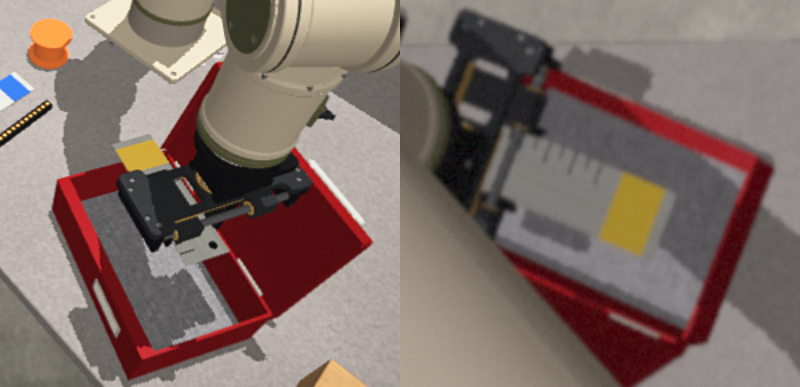

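The gauge is held level above the chest; a small shift, then lower.

Call:
step_arm(
  commands=[
    [0.005, -0.004, 0.01, 0, 0, 0],
    [0.004, -0.004, 0.03, 0, 0, 0],
    [0, 0, 0.04, 0, 0, 0],
    [0, 0, 0.04, 0, 0, 0],
    [0, 0, 0.025, 0, 0, 0],
    [0, 0, 0.013, 0, 0, 0],
    [0, 0, 0, 0, 0, 0],
  ],
)

```text
time: 27.4
ee_pos: [0.4674, 0.3446, 0.0409]
eef_rot: [0.983, -0.182, -0.001, 0.001]
ft_force: [1.3, -0.1, -1.3]
width: 0.0534
```

Call:
step_arm(
  commands=[
    [0, 0, 0, 0, 0, 0],
    [0, 0, 0, 0, 0, 0],
    [0, 0, 0, 0, 0, 0],
    [0, 0, -0.03, 0, 0, 0],
    [0, 0, -0.045, 0, 0, 0],
    [0, 0, -0.045, 0, 0, 0],
    [0, 0, -0.045, 0, 0, 0],
  ],
  gripper=0.76,
)

```text
time: 28.1
ee_pos: [0.4673, 0.3464, 0.2107]
eef_rot: [0.984, -0.181, 0.001, -0.0]
ft_force: [0.9, 0.4, 0.6]
width: 0.0661
```

```bash
python3 - <<'E'
from h import *
st()
plan([(.40,-.068,.17,-1.571,11),(.40,-.068,.03,-1.571,4)],start=(.4674,.3446,.21,-.361))
E
```

```text
t 28.1 p [0.4673 0.3464 0.2107] q [ 0.984 -0.181  0.001 -0.   ] F [0.9 0.4 0.6] w 0.0661
j [-0.116  0.342 -0.737  1.593  0.237  1.297 -1.252]
[[ 0.935 -0.355  0.001]
 [-0.355 -0.935  0.001]
 [ 0.001 -0.001 -1.   ]]
(0.4, -0.068, 0.17, -1.571, 11)
[[0.0075,0.0373,0.0036,0.0,0.0,0.11],[0.0116,0.0362,0.0036,0.0,0.0,0.11],[0.0155,0.0347,0.0036,0.0,0.0,0.11],[0.0192,0.0328,0.0036,0.0,0.0,0.11],[0.0227,0.0305,0.0036,0.0,0.0,0.11],[0.0259,0.0278,0.0036,0.0,0.0,0.11],[0.0288,0.0248,0.0036,0.0,0.0,0.11],[0.0313,0.0215,0.0036,0.0,0.0,0.11],[0.0335,0.0179,0.0036,0.0,0.0,0.11],[0.0353,0.0142,0.0036,0.0,0.0,0.11],[0.0366,0.0102,0.0036,0.0,0.0,0.11]]
(0.4, -0.068, 0.03, -1.571, 4)
[[-0.0,0.0,0.035,0.0,0.0,-0.0],[-0.0,0.0,0.035,0.0,0.0,-0.0],[-0.0,0.0,0.035,0.0,0.0,-0.0],[-0.0,0.0,0.035,0.0,0.0,-0.0]]
```

Call:
step_arm(
  commands=[
    [0.0075, 0.037, 0.0035, 0, 0, 0.11],
    [0.0115, 0.036, 0.0035, 0, 0, 0.11],
    [0.0155, 0.035, 0.0035, 0, 0, 0.11],
    [0.019, 0.033, 0.0035, 0, 0, 0.11],
    [0.0225, 0.0305, 0.0035, 0, 0, 0.11],
    [0.026, 0.028, 0.0035, 0, 0, 0.11],
    [0.029, 0.025, 0.0035, 0, 0, 0.11],
    [0.0315, 0.0215, 0.0035, 0, 0, 0.11],
    [0.0335, 0.018, 0.0035, 0, 0, 0.11],
    [0.0355, 0.014, 0.0035, 0, 0, 0.11],
    [0.0365, 0.01, 0.0035, 0, 0, 0.11],
    [0, 0, 0.03, 0, 0, 0],
  ],
  gripper=0,
)

```text
time: 29.3
ee_pos: [0.4005, -0.0713, 0.1422]
eef_rot: [-0.703, 0.712, -0.003, 0.001]
ft_force: [0.6, 0.7, -1.9]
width: 0.0003
```

Call:
step_arm(
  commands=[
    [0, 0, 0.045, 0, 0, 0],
    [0, 0, 0.045, 0, 0, 0],
    [0, 0, 0.015, 0, 0, 0],
    [0, 0, 0, 0, 0, 0],
    [0, 0, 0, 0, 0, 0],
  ],
)

```text
time: 29.8
ee_pos: [0.3998, -0.0665, 0.0355]
eef_rot: [-0.706, 0.708, -0.001, 0.0]
ft_force: [0.1, -0.4, 1.1]
width: 0.0008
```

```bash
python3 - <<'E'
from h import *
st()
snap('top','t8.png')
E
```

```text
t 29.8 p [ 0.3998 -0.0665  0.0355] q [-0.706  0.708 -0.001  0.   ] F [ 0.1 -0.4  1.1] w 0.0008
j [ 0.409  0.123 -0.368  2.207  0.061  0.819 -1.571]
[[-0.002 -1.     0.001]
 [-1.     0.002 -0.   ]
 [ 0.    -0.001 -1.   ]]
```

View pics/t8.png

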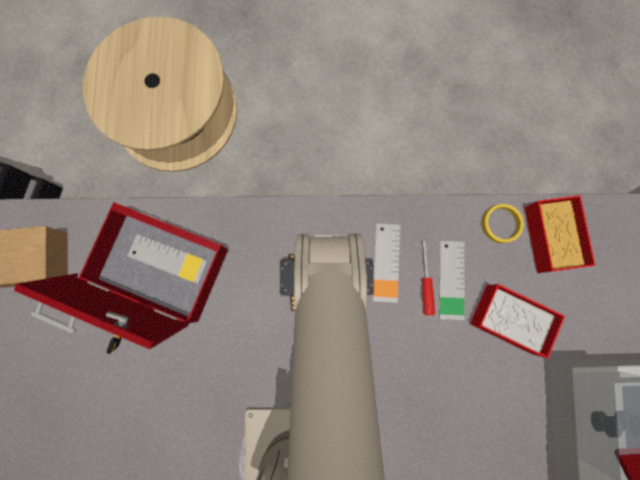

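Top view: yellow lies flat in the chest at (168,258), and orange and green are unmoved. Now press on blue.

Call:
step_arm(
  commands=[
    [0.0015, 0, 0.008, 0, 0, 0],
    [0, 0, 0.0055, 0, 0, 0],
    [0, 0, 0.0008, 0, 0, 0],
    [0, 0, 0, 0, 0, 0],
    [0, 0, 0, 0, 0, 0],
  ],
)

```text
time: 30.35
ee_pos: [0.3999, -0.0685, 0.0213]
eef_rot: [-0.706, 0.708, -0.001, 0.0]
ft_force: [-6.0, -0.2, 21.3]
width: 0.0003
```

Call:
step_arm(
  commands=[
    [0, 0, -0.0011, 0, 0, 0],
    [0, 0, 0, 0, 0, 0],
    [0, 0, 0, 0, 0, 0],
  ],
)

```text
time: 30.65
ee_pos: [0.3993, -0.0682, 0.0214]
eef_rot: [-0.706, 0.708, -0.0, 0.0]
ft_force: [-1.0, -0.6, 6.8]
width: 0.0007
```

Call:
step_arm(
  commands=[
    [0, -0.006, 0, 0, 0, 0],
    [0, -0.012, 0, 0, 0, 0],
    [0, -0.016, 0, 0, 0, 0],
    [0, -0.016, 0, 0, 0, 0],
  ],
)

```text
time: 31.05
ee_pos: [0.4495, -0.0684, 0.0214]
eef_rot: [-0.706, 0.708, -0.0, -0.0]
ft_force: [-3.9, 0.0, 11.4]
width: 0.0004
```

Call:
step_arm(
  commands=[
    [0, -0.016, -0.0002, 0, 0, 0],
    [0, -0.016, 0, 0, 0, 0],
    [0, -0.016, 0, 0, 0, 0],
    [0, -0.016, 0, 0, 0, 0],
    [0, -0.016, 0, 0, 0, 0],
    [0, -0.016, 0, 0, 0, 0],
    [0, -0.016, 0, 0, 0, 0],
    [0, -0.011, 0, 0, 0, 0],
    [0, 0, 0, 0, 0, 0],
  ],
)

```text
time: 31.95
ee_pos: [0.5735, -0.0684, 0.0215]
eef_rot: [-0.706, 0.708, -0.001, 0.001]
ft_force: [2.6, -0.3, 4.3]
width: 0.0006
```

Call:
step_arm(
  commands=[
    [0, 0, -0.006, 0, 0, 0],
    [0, 0, -0.025, 0, 0, 0],
    [0, 0, -0.04, 0, 0, 0],
    [0, -0.026, -0.03, 0, 0, 0],
    [0, -0.026, -0.02, 0, 0, 0],
    [0, 0, 0, 0, 0, 0],
    [0, 0, 0, 0, 0, 0],
  ],
  gripper=1,
)

```text
time: 32.65
ee_pos: [0.6232, -0.0686, 0.142]
eef_rot: [-0.706, 0.708, 0.0, -0.0]
ft_force: [-0.2, 0.3, -0.1]
width: 0.0489
```

```bash
cat >> h.py <<'E'
def farend():
    c=get_calibration('wrist'); im,c=snap('wrist','wf.png'); hsv=cv2.cvtColor(np.ascontiguousarray(im),cv2.COLOR_RGB2HSV)
    # row profile of strip: columns between fingers, gauge is greyish (low sat, bright) vs floor: print left/right edges via Canny at rows
    g=cv2.cvtColor(np.ascontiguousarray(im),cv2.COLOR_RGB2GRAY).astype(float)
    col=g[120:300,300:345].mean(1); d=np.abs(np.diff(cv2.GaussianBlur(col[:,None],(1,3),0)[:,0])); v=[int(x) for x in np.argsort(d)[::-1][:6]+120]
    print('rows w/ steps',v); 
    for vv in v[:6]: print(vv,np.round(world(c,322,vv,.001)[:2],4),end=' ')
    for r in (200,225): 
        gx=np.abs(np.diff(cv2.GaussianBlur(g[r-2:r+3].mean(0)[None],(3,1),0)[0])); k=np.argsort(gx[230:420])[::-1][:8]+230; print('row',r,sorted(int(x) for x in k))
E
python3 -c "
from h import *
st(); farend()"
```

```text
t 32.65 p [ 0.6232 -0.0686  0.142 ] q [-0.706  0.708  0.    -0.   ] F [-0.2  0.3 -0.1] w 0.0489
j [ 0.297  0.428 -0.335  1.562  0.148  1.177 -1.64 ]
[[-0.003 -1.    -0.001]
 [-1.     0.003  0.   ]
 [-0.     0.001 -1.   ]]
rows w/ steps [145, 188, 170, 169, 187, 189]
145 [ 0.6994 -0.0702] 188 [ 0.6643 -0.0701] 170 [ 0.6793 -0.0701] 169 [ 0.6801 -0.0701] 187 [ 0.6651 -0.0701] 189 [ 0.6634 -0.0701] row 200 [288, 289, 290, 341, 342, 343, 354, 355]
row 225 [254, 288, 289, 290, 352, 353, 354, 355]
```

Call:
step_arm(
  commands=[
    [0, 0, 0, 0, 0, 0],
    [0, 0, 0.02, 0, 0, 0],
    [0, 0, 0.03, 0, 0, 0],
    [0, 0, 0.03, 0, 0, 0],
    [0, 0, 0.03, 0, 0, 0],
    [0, 0, 0.019, 0, 0, 0],
    [0, 0, 0, 0, 0, 0],
    [0, 0, 0, 0, 0, 0],
  ],
)

```text
time: 33.5
ee_pos: [0.6234, -0.0687, 0.0134]
eef_rot: [-0.706, 0.708, 0.0, -0.0]
ft_force: [0.1, -0.7, 0.7]
width: 0.0868
```

Call:
step_arm(
  commands=[
    [0, 0, 0, 0, 0, 0],
    [0, 0, 0, 0, 0, 0],
    [0, 0, 0, 0, 0, 0],
    [0, 0, 0, 0, 0, 0],
    [0, 0, 0, 0, 0, 0],
    [0, 0, 0, 0, 0, 0],
  ],
  gripper=0,
  grip_force=50,
)

```text
time: 34.1
ee_pos: [0.6241, -0.0688, 0.0136]
eef_rot: [-0.706, 0.708, -0.0, 0.0]
ft_force: [-0.1, 0.0, 0.7]
width: 0.0534
```

```bash
python3 - <<'E'
from h import *
plan([(.4605,.3367,.205,-.361,13)],start=(.6241,-.0688,.205,-1.574))
E
```

```text
(0.4605, 0.3367, 0.205, -0.361, 13)
[[-0.0312,0.0127,-0.0,0.0,0.0,-0.0933],[-0.0322,0.0097,-0.0,0.0,0.0,-0.0933],[-0.033,0.0067,-0.0,0.0,0.0,-0.0933],[-0.0334,0.0036,-0.0,0.0,0.0,-0.0933],[-0.0336,0.0005,-0.0,0.0,0.0,-0.0933],[-0.0335,-0.0027,-0.0,0.0,0.0,-0.0933],[-0.0331,-0.0058,-0.0,0.0,0.0,-0.0933],[-0.0324,-0.0089,-0.0,0.0,0.0,-0.0933],[-0.0315,-0.0118,-0.0,0.0,0.0,-0.0933],[-0.0302,-0.0147,-0.0,0.0,0.0,-0.0933],[-0.0287,-0.0175,-0.0,0.0,0.0,-0.0933],[-0.027,-0.0201,-0.0,0.0,0.0,-0.0933],[-0.025,-0.0225,-0.0,0.0,0.0,-0.0933]]
```

Call:
step_arm(
  commands=[
    [0, 0, -0.01, 0, 0, 0],
    [0, 0, -0.02, 0, 0, 0],
    [0, 0, -0.03, 0, 0, 0],
    [0, 0, -0.04, 0, 0, 0],
    [0, 0, -0.04, 0, 0, 0],
    [0, 0, -0.03, 0, 0, 0],
    [0, 0, -0.02, 0, 0, 0],
  ],
)

```text
time: 34.8
ee_pos: [0.6245, -0.0686, 0.2068]
eef_rot: [-0.706, 0.708, -0.001, 0.001]
ft_force: [-0.0, 0.2, -1.7]
width: 0.0533
```

Call:
step_arm(
  commands=[
    [-0.031, 0.0125, 0, 0, 0, -0.093],
    [-0.032, 0.0095, 0, 0, 0, -0.093],
    [-0.033, 0.0065, 0, 0, 0, -0.093],
    [-0.0335, 0.0035, 0, 0, 0, -0.093],
    [-0.0335, 0.0005, 0, 0, 0, -0.093],
    [-0.0335, -0.0025, 0, 0, 0, -0.093],
    [-0.033, -0.006, 0, 0, 0, -0.093],
    [-0.0325, -0.009, 0, 0, 0, -0.093],
    [-0.0315, -0.012, 0, 0, 0, -0.093],
    [-0.03, -0.0145, 0, 0, 0, -0.093],
    [-0.0285, -0.0175, 0, 0, 0, -0.093],
    [-0.027, -0.02, 0, 0, 0, -0.093],
  ],
)

```text
time: 36.0
ee_pos: [0.4737, 0.3061, 0.2039]
eef_rot: [0.974, -0.225, 0.0, 0.0]
ft_force: [0.6, -0.3, -2.5]
width: 0.0535
```

Call:
step_arm(
  commands=[
    [-0.025, -0.0225, 0, 0, 0, -0.093],
    [0, 0, 0, 0, 0, 0],
    [0, 0, 0, 0, 0, 0],
  ],
)

```text
time: 36.3
ee_pos: [0.4615, 0.3368, 0.2036]
eef_rot: [0.984, -0.181, 0.0, 0.0]
ft_force: [-1.0, -0.3, -2.6]
width: 0.0528
```

Call:
step_arm(
  commands=[
    [0, 0, 0.02, 0, 0, 0],
    [0, 0, 0.04, 0, 0, 0],
    [0, 0, 0.04, 0, 0, 0],
    [0, 0, 0.035, 0, 0, 0],
    [0, 0, 0.02, 0, 0, 0],
    [0, 0, 0.008, 0, 0, 0],
    [0, 0, 0, 0, 0, 0],
  ],
)

```text
time: 37.0
ee_pos: [0.4623, 0.3351, 0.0398]
eef_rot: [0.983, -0.182, -0.0, 0.001]
ft_force: [0.2, -0.1, -1.0]
width: 0.0533
```

Call:
step_arm(
  commands=[
    [0, 0, 0, 0, 0, 0],
    [0, 0, 0, 0, 0, 0],
    [0, 0, 0, 0, 0, 0],
    [0, 0, -0.03, 0, 0, 0],
    [0, 0, -0.045, 0, 0, 0],
    [0, 0, -0.045, 0, 0, 0],
    [0, 0, -0.045, 0, 0, 0],
  ],
  gripper=0.76,
)

```text
time: 37.7
ee_pos: [0.4618, 0.3364, 0.208]
eef_rot: [0.983, -0.181, 0.0, -0.0]
ft_force: [1.4, 1.2, -0.9]
width: 0.0662
```

```bash
python3 - <<'E'
from h import *
st()
c=get_calibration('top'); im=camera('top'); gauge('orange',c,im); gauge('green',c,im)
plan([(.425,-.2065,.17,-1.64,15)])
E
```

```text
t 37.7 p [0.4618 0.3364 0.208 ] q [ 0.983 -0.181  0.    -0.   ] F [ 1.4  1.2 -0.9] w 0.0662
j [-0.094  0.321 -0.742  1.623  0.225  1.284 -1.239]
[[ 0.934 -0.356  0.001]
 [-0.356 -0.934  0.   ]
 [ 0.001 -0.001 -1.   ]]
orange band [ 0.3785 -0.2026] white [ 0.3508 -0.1956] 237 ang 2.893 centre~ [ 0.3122 -0.1858]
green band [ 0.3371 -0.3531] white [ 0.3042 -0.35  ] 281 ang 3.047 centre~ [ 0.2689 -0.3466]
(0.425, -0.2065, 0.17, -1.64, 15)
[[0.0105,0.0349,0.0031,0.0,0.0,0.0851],[0.0134,0.0339,0.0031,0.0,0.0,0.0851],[0.0163,0.0326,0.0031,0.0,0.0,0.0851],[0.019,0.0311,0.0031,0.0,0.0,0.0851],[0.0216,0.0294,0.0031,0.0,0.0,0.0851],[0.024,0.0274,0.0031,0.0,0.0,0.0851],[0.0262,0.0253,0.0031,0.0,0.0,0.0851],[0.0283,0.023,0.0031,0.0,0.0,0.0851],[0.0301,0.0205,0.0031,0.0,0.0,0.0851],[0.0318,0.0179,0.0031,0.0,0.0,0.0851],[0.0332,0.0151,0.0031,0.0,0.0,0.0851],[0.0343,0.0122,0.0031,0.0,0.0,0.0851],[0.0352,0.0093,0.0031,0.0,0.0,0.0851],[0.0359,0.0062,0.0031,0.0,0.0,0.0851],[0.0363,0.0032,0.0031,0.0,0.0,0.0851]]
```

Call:
step_arm(
  commands=[
    [0.0105, 0.035, 0.003, 0, 0, 0.085],
    [0.0135, 0.034, 0.003, 0, 0, 0.085],
    [0.0165, 0.0325, 0.003, 0, 0, 0.085],
    [0.019, 0.031, 0.003, 0, 0, 0.085],
    [0.0215, 0.0295, 0.003, 0, 0, 0.085],
    [0.024, 0.0275, 0.003, 0, 0, 0.085],
    [0.026, 0.0255, 0.003, 0, 0, 0.085],
    [0.0285, 0.023, 0.003, 0, 0, 0.085],
    [0.03, 0.0205, 0.003, 0, 0, 0.085],
    [0.032, 0.018, 0.003, 0, 0, 0.085],
    [0.033, 0.015, 0.003, 0, 0, 0.085],
    [0.0345, 0.012, 0.003, 0, 0, 0.085],
  ],
  gripper=0,
)

```text
time: 38.95
ee_pos: [0.431, -0.1017, 0.1699]
eef_rot: [0.769, -0.639, 0.001, -0.0]
ft_force: [1.1, 0.6, 0.2]
width: 0.0005
```

Call:
step_arm(
  commands=[
    [0.035, 0.009, 0.003, 0, 0, 0.085],
    [0.036, 0.006, 0.003, 0, 0, 0.085],
    [0.0365, 0.003, 0.003, 0, 0, 0.085],
    [0, 0, 0.03, 0, 0, 0],
    [0, 0, 0.045, 0, 0, 0],
    [0, 0, 0.045, 0, 0, 0],
    [0, 0, 0.014, 0, 0, 0],
    [0, 0, 0, 0, 0, 0],
    [0, 0, 0, 0, 0, 0],
  ],
)

```text
time: 39.85
ee_pos: [0.4246, -0.2096, 0.0273]
eef_rot: [-0.682, 0.731, -0.001, 0.0]
ft_force: [1.1, -1.1, 0.3]
width: -0.0001
```

Call:
step_arm(
  commands=[
    [-0.003, 0, 0.004, 0, 0, 0],
    [0, 0, 0.002, 0, 0, 0],
    [0, 0, 0, 0, 0, 0],
    [0, 0, 0, 0, 0, 0],
  ],
)

```text
time: 40.25
ee_pos: [0.4251, -0.2064, 0.0215]
eef_rot: [-0.683, 0.731, -0.001, 0.0]
ft_force: [0.4, 1.7, 5.1]
width: 0.0006
```

Call:
step_arm(
  commands=[
    [-0.0004, -0.006, 0, 0, 0, 0],
    [-0.0008, -0.012, 0, 0, 0, 0],
    [-0.001, -0.015, 0, 0, 0, 0],
    [-0.001, -0.015, 0, 0, 0, 0],
    [-0.001, -0.015, 0, 0, 0, 0],
    [-0.001, -0.015, 0, 0, 0, 0],
    [-0.001, -0.015, 0, 0, 0, 0],
    [-0.001, -0.015, 0, 0, 0, 0],
    [-0.001, -0.015, 0, 0, 0, 0],
    [-0.001, -0.015, 0, 0, 0, 0],
    [-0.0007, -0.01, 0, 0, 0, 0],
    [0, 0, 0, 0, 0, 0],
  ],
)

```text
time: 41.45
ee_pos: [0.5746, -0.2066, 0.0215]
eef_rot: [-0.683, 0.731, -0.001, 0.001]
ft_force: [3.0, 0.4, 4.9]
width: 0.0003
```

Call:
step_arm(
  commands=[
    [0, 0, -0.006, 0, 0, 0],
    [0, 0, -0.025, 0, 0, 0],
    [0, 0, -0.04, 0, 0, 0],
    [0, -0.026, -0.03, 0, 0, 0],
    [0, -0.026, -0.02, 0, 0, 0],
    [0, 0, 0, 0, 0, 0],
    [0, 0, 0, 0, 0, 0],
    [0, 0, 0, 0, 0, 0],
  ],
  gripper=1,
)

```text
time: 42.25
ee_pos: [0.6227, -0.2103, 0.1402]
eef_rot: [-0.682, 0.731, 0.001, -0.001]
ft_force: [-0.2, -1.1, -0.5]
width: 0.0563
```

```bash
python3 -c "
from h import *
st(); farend()"
```

```text
t 42.25 p [ 0.6227 -0.2103  0.1402] q [-0.682  0.731  0.001 -0.001] F [-0.2 -1.1 -0.5] w 0.0563
j [ 0.419  0.481 -0.22   1.479  0.109  1.196 -1.457]
[[-0.069 -0.998 -0.003]
 [-0.998  0.069  0.   ]
 [-0.     0.003 -1.   ]]
rows w/ steps [169, 144, 170, 188, 143, 189]
169 [ 0.6794 -0.2155] 144 [ 0.6993 -0.2169] 170 [ 0.6785 -0.2154] 188 [ 0.6637 -0.2144] 143 [ 0.7    -0.2169] 189 [ 0.6629 -0.2144] row 200 [287, 288, 289, 290, 342, 343, 354, 355]
row 225 [288, 289, 290, 340, 344, 345, 353, 354]
```

Same picture numerically as blue: far end at x=0.679, edges at u=289/354, centred and aligned. Gripping.

Call:
step_arm(
  commands=[
    [0, 0, 0.02, 0, 0, 0],
    [0, 0, 0.03, 0, 0, 0],
    [0, 0, 0.03, 0, 0, 0],
    [0, 0, 0.03, 0, 0, 0],
    [0, 0, 0.017, 0, 0, 0],
    [0, 0, 0, 0, 0, 0],
    [0, 0, 0, 0, 0, 0],
  ],
)

```text
time: 43.0
ee_pos: [0.6245, -0.2104, 0.0151]
eef_rot: [-0.682, 0.731, -0.0, 0.0]
ft_force: [0.2, -0.4, 0.1]
width: 0.087
```

Call:
step_arm(
  commands=[
    [0, 0, 0, 0, 0, 0],
    [0, 0, 0, 0, 0, 0],
    [0, 0, 0, 0, 0, 0],
    [0, 0, 0, 0, 0, 0],
    [0, 0, 0, 0, 0, 0],
    [0, 0, 0, 0, 0, 0],
  ],
  gripper=0,
  grip_force=50,
)

```text
time: 43.6
ee_pos: [0.6244, -0.2103, 0.0146]
eef_rot: [-0.682, 0.731, -0.0, 0.0]
ft_force: [0.2, -0.5, 1.4]
width: 0.0532
```

Call:
step_arm(
  commands=[
    [0, 0, -0.01, 0, 0, 0],
    [0, 0, -0.02, 0, 0, 0],
    [0, 0, -0.03, 0, 0, 0],
    [0, 0, -0.04, 0, 0, 0],
    [0, 0, -0.04, 0, 0, 0],
    [0, 0, -0.03, 0, 0, 0],
    [0, 0, -0.02, 0, 0, 0],
  ],
)

```text
time: 44.3
ee_pos: [0.6249, -0.2103, 0.208]
eef_rot: [-0.682, 0.731, -0.001, 0.001]
ft_force: [0.9, -0.9, -2.9]
width: 0.0534
```

```bash
python3 - <<'E'
from h import *
st()
plan([(.4605,.3367,.205,-.361,16)])
E
```

```text
t 44.3 p [ 0.6249 -0.2103  0.208 ] q [-0.682  0.731 -0.001  0.001] F [ 0.9 -0.9 -2.9] w 0.0534
j [ 0.419  0.433 -0.224  1.401  0.097  1.315 -1.448]
[[-0.069 -0.998  0.003]
 [-0.998  0.069 -0.001]
 [ 0.001 -0.003 -1.   ]]
(0.4605, 0.3367, 0.205, -0.361, 16)
[[-0.0334,0.0126,0.0002,0.0,0.0,-0.0799],[-0.0343,0.0099,0.0002,0.0,0.0,-0.0799],[-0.035,0.0071,0.0002,0.0,0.0,-0.0799],[-0.0354,0.0043,0.0002,0.0,0.0,-0.0799],[-0.0357,0.0015,0.0002,0.0,0.0,-0.0799],[-0.0357,-0.0014,0.0002,0.0,0.0,-0.0799],[-0.0354,-0.0042,0.0002,0.0,0.0,-0.0799],[-0.035,-0.007,0.0002,0.0,0.0,-0.0799],[-0.0343,-0.0098,0.0002,0.0,0.0,-0.0799],[-0.0334,-0.0125,0.0002,0.0,0.0,-0.0799],[-0.0323,-0.0152,0.0002,0.0,0.0,-0.0799],[-0.031,-0.0177,0.0002,0.0,0.0,-0.0799],[-0.0295,-0.0201,0.0002,0.0,0.0,-0.0799],[-0.0278,-0.0224,0.0002,0.0,0.0,-0.0799],[-0.0259,-0.0245,0.0002,0.0,0.0,-0.0799],[-0.0239,-0.0265,0.0002,0.0,0.0,-0.0799]]
```

Call:
step_arm(
  commands=[
    [-0.0335, 0.0125, 0, 0, 0, -0.08],
    [-0.0345, 0.01, 0, 0, 0, -0.08],
    [-0.035, 0.007, 0, 0, 0, -0.08],
    [-0.0355, 0.0045, 0, 0, 0, -0.08],
    [-0.0355, 0.0015, 0, 0, 0, -0.08],
    [-0.0355, -0.0015, 0, 0, 0, -0.08],
    [-0.0355, -0.004, 0, 0, 0, -0.08],
    [-0.035, -0.007, 0, 0, 0, -0.08],
    [-0.0345, -0.01, 0, 0, 0, -0.08],
    [-0.0335, -0.0125, 0, 0, 0, -0.08],
    [-0.0325, -0.015, 0, 0, 0, -0.08],
    [-0.031, -0.0175, 0, 0, 0, -0.08],
  ],
)

```text
time: 45.5
ee_pos: [0.4995, 0.2013, 0.2049]
eef_rot: [0.943, -0.332, 0.0, 0.0]
ft_force: [1.0, -0.1, -1.6]
width: 0.0534
```

Call:
step_arm(
  commands=[
    [-0.0295, -0.02, 0, 0, 0, -0.08],
    [-0.028, -0.0225, 0, 0, 0, -0.08],
    [-0.026, -0.0245, 0, 0, 0, -0.08],
    [-0.024, -0.0265, 0, 0, 0, -0.08],
    [0, 0, 0, 0, 0, 0],
    [0, 0, 0, 0, 0, 0],
  ],
)

```text
time: 46.1
ee_pos: [0.458, 0.3375, 0.2046]
eef_rot: [0.984, -0.178, 0.0, 0.0]
ft_force: [-0.3, -0.7, -2.1]
width: 0.0532
```

Call:
step_arm(
  commands=[
    [0.003, 0, 0.02, 0, 0, 0],
    [0, 0, 0.04, 0, 0, 0],
    [0, 0, 0.04, 0, 0, 0],
    [0, 0, 0.035, 0, 0, 0],
    [0, 0, 0.02, 0, 0, 0],
    [0, 0, 0.008, 0, 0, 0],
    [0, 0, 0, 0, 0, 0],
  ],
)

```text
time: 46.8
ee_pos: [0.4617, 0.3346, 0.0409]
eef_rot: [0.984, -0.18, -0.0, 0.001]
ft_force: [0.7, -0.4, -2.3]
width: 0.0531
```

Call:
step_arm(
  commands=[
    [0, 0, 0, 0, 0, 0],
    [0, 0, 0, 0, 0, 0],
    [0, 0, 0, 0, 0, 0],
    [0, 0, -0.03, 0, 0, 0],
    [0, 0, -0.045, 0, 0, 0],
    [0, 0, -0.045, 0, 0, 0],
    [0, 0, -0.045, 0, 0, 0],
  ],
  gripper=0.76,
)

```text
time: 47.5
ee_pos: [0.4612, 0.336, 0.2089]
eef_rot: [0.984, -0.179, 0.0, -0.0]
ft_force: [0.7, 0.9, -0.6]
width: 0.066
```

```bash
python3 - <<'E'
from h import *
st()
c=get_calibration('top'); im=camera('top'); cv2.imwrite('pics/t9.png',im[:,:,::-1]); gauge('green',c,im)
plan([(.3845,-.357,.17,-1.63,18)])
E
```

```text
t 47.5 p [0.4612 0.336  0.2089] q [ 0.984 -0.179  0.    -0.   ] F [ 0.7  0.9 -0.6] w 0.066
j [-0.116  0.312 -0.712  1.625  0.211  1.283 -1.224]
[[ 0.936 -0.351  0.001]
 [-0.351 -0.936  0.   ]
 [ 0.001 -0.001 -1.   ]]
green band [ 0.337  -0.3529] white [ 0.3021 -0.3507] 352 ang 3.079 centre~ [ 0.2686 -0.3486]
(0.3845, -0.357, 0.17, -1.63, 18)
[[0.0095,0.0377,0.0026,0.0,0.0,0.0706],[0.0121,0.0369,0.0026,0.0,0.0,0.0706],[0.0147,0.036,0.0026,0.0,0.0,0.0706],[0.0172,0.0349,0.0026,0.0,0.0,0.0706],[0.0196,0.0336,0.0026,0.0,0.0,0.0706],[0.0219,0.0321,0.0026,0.0,0.0,0.0706],[0.0241,0.0305,0.0026,0.0,0.0,0.0706],[0.0262,0.0287,0.0026,0.0,0.0,0.0706],[0.0282,0.0268,0.0026,0.0,0.0,0.0706],[0.03,0.0247,0.0026,0.0,0.0,0.0706],[0.0317,0.0225,0.0026,0.0,0.0,0.0706],[0.0332,0.0202,0.0026,0.0,0.0,0.0706],[0.0345,0.0179,0.0026,0.0,0.0,0.0706],[0.0357,0.0154,0.0026,0.0,0.0,0.0706],[0.0367,0.0128,0.0026,0.0,0.0,0.0706],[0.0375,0.0102,0.0026,0.0,0.0,0.0706],[0.0381,0.0075,0.0026,0.0,0.0,0.0706],[0.0386,0.0048,0.0026,0.0,0.0,0.0706]]
```

Call:
step_arm(
  commands=[
    [0.0095, 0.0375, 0.0025, 0, 0, 0.0705],
    [0.012, 0.037, 0.0025, 0, 0, 0.0705],
    [0.0145, 0.036, 0.0025, 0, 0, 0.0705],
    [0.017, 0.035, 0.0025, 0, 0, 0.0705],
    [0.0195, 0.0335, 0.0025, 0, 0, 0.0705],
    [0.022, 0.032, 0.0025, 0, 0, 0.0705],
    [0.024, 0.0305, 0.0025, 0, 0, 0.0705],
    [0.026, 0.0285, 0.0025, 0, 0, 0.0705],
    [0.028, 0.027, 0.0025, 0, 0, 0.0705],
    [0.03, 0.0245, 0.0025, 0, 0, 0.0705],
    [0.0315, 0.0225, 0.0025, 0, 0, 0.0705],
    [0.033, 0.02, 0.0025, 0, 0, 0.0705],
  ],
  gripper=0,
)

```text
time: 48.75
ee_pos: [0.4083, -0.1278, 0.1769]
eef_rot: [0.823, -0.568, 0.001, -0.0]
ft_force: [0.2, 0.5, -0.6]
width: 0.0005
```

Call:
step_arm(
  commands=[
    [0.0345, 0.018, 0.0025, 0, 0, 0.0705],
    [0.0355, 0.0155, 0.0025, 0, 0, 0.0705],
    [0.0365, 0.013, 0.0025, 0, 0, 0.0705],
    [0.0375, 0.01, 0.0025, 0, 0, 0.0705],
    [0.038, 0.0075, 0.0025, 0, 0, 0.0705],
    [0.0385, 0.005, 0.0025, 0, 0, 0.0705],
    [0, 0, 0, 0, 0, 0],
    [0, 0, 0.03, 0, 0, 0],
    [0, 0, 0.045, 0, 0, 0],
    [0, 0, 0.045, 0, 0, 0],
    [0, 0, 0, 0, 0, 0],
    [0, 0, 0, 0, 0, 0],
  ],
)

```text
time: 49.95
ee_pos: [0.3823, -0.3573, 0.0423]
eef_rot: [-0.687, 0.727, 0.0, 0.0]
ft_force: [-0.7, 0.1, 0.6]
width: 0.0001
```

Call:
step_arm(
  commands=[
    [0, 0, 0.01, 0, 0, 0],
    [0, 0, 0.007, 0, 0, 0],
    [0, 0, 0.002, 0, 0, 0],
    [0, 0, 0, 0, 0, 0],
    [0, 0, 0, 0, 0, 0],
    [0, 0, 0, 0, 0, 0],
  ],
)

```text
time: 50.55
ee_pos: [0.3821, -0.3577, 0.0227]
eef_rot: [-0.686, 0.727, -0.0, 0.0]
ft_force: [0.1, 0.2, -0.9]
width: 0.0005
```

Call:
step_arm(
  commands=[
    [0, 0, 0.0017, 0, 0, 0],
    [0, 0, 0, 0, 0, 0],
    [0, 0, 0, 0, 0, 0],
  ],
)

```text
time: 50.85
ee_pos: [0.3823, -0.3579, 0.0215]
eef_rot: [-0.686, 0.727, -0.001, 0.0]
ft_force: [-1.7, 1.6, 8.7]
width: 0.0005
```

Call:
step_arm(
  commands=[
    [-0.0004, -0.006, -0.0002, 0, 0, 0],
    [-0.0007, -0.012, 0, 0, 0, 0],
    [-0.001, -0.016, 0, 0, 0, 0],
    [-0.001, -0.016, 0, 0, 0, 0],
    [-0.001, -0.016, 0, 0, 0, 0],
    [-0.001, -0.016, 0, 0, 0, 0],
    [-0.001, -0.016, 0, 0, 0, 0],
    [0, 0, 0, 0, 0, 0],
  ],
)

```text
time: 51.65
ee_pos: [0.4828, -0.3567, 0.0215]
eef_rot: [-0.687, 0.727, -0.001, 0.001]
ft_force: [1.9, 0.3, 6.2]
width: 0.0
```

Call:
step_arm(
  commands=[
    [-0.001, -0.016, 0, 0, 0, 0],
    [-0.001, -0.016, 0, 0, 0, 0],
    [-0.001, -0.016, 0, 0, 0, 0],
    [-0.001, -0.016, 0, 0, 0, 0],
    [-0.001, -0.016, 0, 0, 0, 0],
    [-0.0007, -0.012, 0, 0, 0, 0],
    [0, 0, 0, 0, 0, 0],
  ],
)

```text
time: 52.35
ee_pos: [0.574, -0.3567, 0.0216]
eef_rot: [-0.687, 0.727, -0.001, 0.001]
ft_force: [1.9, -0.9, 5.7]
width: 0.0006
```

Call:
step_arm(
  commands=[
    [0, 0, -0.006, 0, 0, 0],
    [0, 0, -0.025, 0, 0, 0],
    [0, 0, -0.04, 0, 0, 0],
    [0, -0.026, -0.03, 0, 0, 0],
    [0, -0.026, -0.02, 0, 0, 0],
    [0, 0, 0, 0, 0, 0],
    [0, 0, 0, 0, 0, 0],
    [0, 0, 0, 0, 0, 0],
  ],
  gripper=1,
)

```text
time: 53.15
ee_pos: [0.6224, -0.36, 0.1405]
eef_rot: [-0.686, 0.728, 0.001, -0.001]
ft_force: [0.3, 0.1, -0.3]
width: 0.0566
```

```bash
python3 -c "
from h import *
st(); farend()"
```

```text
t 53.15 p [ 0.6224 -0.36    0.1405] q [-0.686  0.728  0.001 -0.001] F [ 0.3  0.1 -0.3] w 0.0566
j [ 0.496  0.602 -0.054  1.289  0.033  1.254 -1.188]
[[-0.059 -0.998 -0.003]
 [-0.998  0.059  0.001]
 [-0.     0.003 -1.   ]]
rows w/ steps [239, 167, 144, 185, 186, 166]
239 [ 0.6188 -0.361 ] 167 [ 0.6807 -0.3647] 144 [ 0.699  -0.3657] 185 [ 0.6659 -0.3638] 186 [ 0.6651 -0.3637] 166 [ 0.6815 -0.3647] row 200 [285, 286, 287, 288, 340, 341, 342, 343]
row 225 [287, 288, 289, 339, 340, 341, 342, 345]
```

Call:
step_arm(
  commands=[
    [0, 0, 0.02, 0, 0, 0],
    [0, 0, 0.03, 0, 0, 0],
    [0, 0, 0.03, 0, 0, 0],
    [0, 0, 0.03, 0, 0, 0],
    [0, 0, 0.017, 0, 0, 0],
    [0, 0, 0, 0, 0, 0],
    [0, 0, 0, 0, 0, 0],
  ],
)

```text
time: 53.9
ee_pos: [0.6243, -0.3601, 0.0157]
eef_rot: [-0.686, 0.727, -0.0, 0.0]
ft_force: [0.2, -0.7, -0.1]
width: 0.0868
```

Call:
step_arm(
  commands=[
    [0, 0, 0, 0, 0, 0],
    [0, 0, 0, 0, 0, 0],
    [0, 0, 0, 0, 0, 0],
    [0, 0, 0, 0, 0, 0],
    [0, 0, 0, 0, 0, 0],
    [0, 0, 0, 0, 0, 0],
  ],
  gripper=0,
  grip_force=50,
)

```text
time: 54.5
ee_pos: [0.6244, -0.3597, 0.0151]
eef_rot: [-0.686, 0.727, -0.0, 0.0]
ft_force: [-0.3, 0.6, 0.4]
width: 0.0531
```

Call:
step_arm(
  commands=[
    [0, 0, -0.01, 0, 0, 0],
    [0, 0, -0.02, 0, 0, 0],
    [0, 0, -0.03, 0, 0, 0],
    [0, 0, -0.04, 0, 0, 0],
    [0, 0, -0.04, 0, 0, 0],
    [0, 0, -0.03, 0, 0, 0],
    [0, 0, -0.02, 0, 0, 0],
  ],
)

```text
time: 55.2
ee_pos: [0.6248, -0.36, 0.2087]
eef_rot: [-0.686, 0.727, -0.002, 0.001]
ft_force: [-0.2, 0.1, -0.9]
width: 0.0532
```

```bash
python3 - <<'E'
from h import *
st()
plan([(.56,-.02,.205,-1.2,10),(.4605,.335,.205,-.361,12)])
E
```

```text
t 55.2 p [ 0.6248 -0.36    0.2087] q [-0.686  0.727 -0.002  0.001] F [-0.2  0.1 -0.9] w 0.0532
j [ 0.493  0.561 -0.052  1.208  0.029  1.37  -1.186]
[[-0.058 -0.998  0.003]
 [-0.998  0.058 -0.002]
 [ 0.001 -0.003 -1.   ]]
(0.56, -0.02, 0.205, -1.2, 10)
[[-0.0336,0.0084,0.0004,0.0,0.0,-0.0429],[-0.0339,0.007,0.0004,0.0,0.0,-0.0429],[-0.0342,0.0055,0.0004,0.0,0.0,-0.0429],[-0.0344,0.0041,0.0004,0.0,0.0,-0.0429],[-0.0345,0.0026,0.0004,0.0,0.0,-0.0429],[-0.0346,0.0011,0.0004,0.0,0.0,-0.0429],[-0.0346,-0.0004,0.0004,0.0,0.0,-0.0429],[-0.0346,-0.0019,0.0004,0.0,0.0,-0.0429],[-0.0345,-0.0033,0.0004,0.0,0.0,-0.0429],[-0.0343,-0.0048,0.0004,0.0,0.0,-0.0429]]
(0.4605, 0.335, 0.205, -0.361, 12)
[[-0.0306,-0.003,-0.0,0.0,0.0,-0.0699],[-0.0303,-0.0051,-0.0,0.0,0.0,-0.0699],[-0.0299,-0.0072,-0.0,0.0,0.0,-0.0699],[-0.0293,-0.0093,-0.0,0.0,0.0,-0.0699],[-0.0286,-0.0113,-0.0,0.0,0.0,-0.0699],[-0.0277,-0.0133,-0.0,0.0,0.0,-0.0699],[-0.0267,-0.0152,-0.0,0.0,0.0,-0.0699],[-0.0256,-0.017,-0.0,0.0,0.0,-0.0699],[-0.0243,-0.0188,-0.0,0.0,0.0,-0.0699],[-0.023,-0.0204,-0.0,0.0,0.0,-0.0699],[-0.0215,-0.022,-0.0,0.0,0.0,-0.0699],[-0.0199,-0.0234,-0.0,0.0,0.0,-0.0699]]
```

Call:
step_arm(
  commands=[
    [-0.0335, 0.0085, 0, 0, 0, -0.043],
    [-0.034, 0.007, 0, 0, 0, -0.043],
    [-0.034, 0.0055, 0, 0, 0, -0.043],
    [-0.0345, 0.004, 0, 0, 0, -0.043],
    [-0.0345, 0.0025, 0, 0, 0, -0.043],
    [-0.0345, 0.001, 0, 0, 0, -0.043],
    [-0.0345, -0.0005, 0, 0, 0, -0.043],
    [-0.0345, -0.002, 0, 0, 0, -0.043],
    [-0.0345, -0.0035, 0, 0, 0, -0.043],
    [-0.0345, -0.005, 0, 0, 0, -0.043],
  ],
)

```text
time: 56.2
ee_pos: [0.5594, -0.0184, 0.2055]
eef_rot: [0.826, -0.563, 0.0, 0.0]
ft_force: [0.1, -0.3, -1.8]
width: 0.0536
```

Call:
step_arm(
  commands=[
    [-0.0305, -0.003, 0, 0, 0, -0.07],
    [-0.0305, -0.005, 0, 0, 0, -0.07],
    [-0.03, -0.007, 0, 0, 0, -0.07],
    [-0.0295, -0.0095, 0, 0, 0, -0.07],
    [-0.0285, -0.0115, 0, 0, 0, -0.07],
    [-0.0275, -0.0135, 0, 0, 0, -0.07],
    [-0.0265, -0.015, 0, 0, 0, -0.07],
    [-0.0255, -0.017, 0, 0, 0, -0.07],
    [-0.0245, -0.019, 0, 0, 0, -0.07],
    [-0.023, -0.0205, 0, 0, 0, -0.07],
    [-0.0215, -0.022, 0, 0, 0, -0.07],
    [-0.02, -0.0235, 0, 0, 0, -0.07],
  ],
)

```text
time: 57.4
ee_pos: [0.4588, 0.3375, 0.2049]
eef_rot: [0.984, -0.176, 0.0, 0.0]
ft_force: [0.2, 0.0, -1.3]
width: 0.0533
```

Call:
step_arm(
  commands=[
    [0, 0, 0, 0, 0, 0],
    [0, 0, 0, 0, 0, 0],
  ],
)

```text
time: 57.6
ee_pos: [0.459, 0.3368, 0.2047]
eef_rot: [0.984, -0.177, -0.0, 0.0]
ft_force: [0.9, -0.1, -2.0]
width: 0.0533
```

Call:
step_arm(
  commands=[
    [0.002, 0, 0.02, 0, 0, 0],
    [0, 0, 0.04, 0, 0, 0],
    [0, 0, 0.04, 0, 0, 0],
    [0, 0, 0.035, 0, 0, 0],
    [0, 0, 0.02, 0, 0, 0],
    [0, 0, 0.008, 0, 0, 0],
    [0, 0, 0, 0, 0, 0],
  ],
)

```text
time: 58.3
ee_pos: [0.4617, 0.3342, 0.0413]
eef_rot: [0.984, -0.179, -0.0, 0.001]
ft_force: [0.3, -0.5, -1.2]
width: 0.0531
```

Call:
step_arm(
  commands=[
    [0, 0, 0, 0, 0, 0],
    [0, 0, 0, 0, 0, 0],
    [0, 0, 0, 0, 0, 0],
    [0, 0, -0.03, 0, 0, 0],
    [0, 0, -0.045, 0, 0, 0],
    [0, 0, -0.045, 0, 0, 0],
    [0, 0, -0.045, 0, 0, 0],
  ],
  gripper=0.76,
)

```text
time: 59.0
ee_pos: [0.4615, 0.3352, 0.2095]
eef_rot: [0.984, -0.178, 0.001, -0.0]
ft_force: [0.5, 0.5, -0.2]
width: 0.0662
```

Call:
step_arm(
  commands=[
    [0, 0.04, -0.04, 0, 0, 0],
    [0, 0.045, -0.04, 0, 0, 0],
    [0, 0.045, -0.04, 0, 0, 0],
    [0, 0.045, 0, 0, 0, 0],
    [0, 0.045, 0, 0, 0, 0],
    [0, 0.045, 0, 0, 0, 0],
    [0, 0, 0, 0, 0, 0],
  ],
  gripper=0,
)

```text
time: 59.7
ee_pos: [0.3747, 0.101, 0.3096]
eef_rot: [0.983, -0.181, 0.001, 0.001]
ft_force: [-0.1, -0.1, 0.5]
width: 0.0179
```

```bash
python3 - <<'E'
from h import *
st()
t=snap('top','t10.png')[0];a=snap('scene','s10.png')[0]
o=np.hstack([cv2.resize(a[180:470,340:640],(400,387)),cv2.resize(t[180:360,10:240],(400,387))]);cv2.imwrite('pics/c10.png',o[:,:,::-1])
E
```

```text
t 59.7 p [0.3747 0.101  0.3096] q [ 0.983 -0.181  0.001  0.001] F [-0.1 -0.1  0.5] w 0.0179
j [ 0.117 -0.223 -0.416  1.889 -0.088  1.456 -0.645]
[[ 0.934 -0.357  0.002]
 [-0.357 -0.934 -0.002]
 [ 0.003  0.001 -1.   ]]
```

View pics/c10.png

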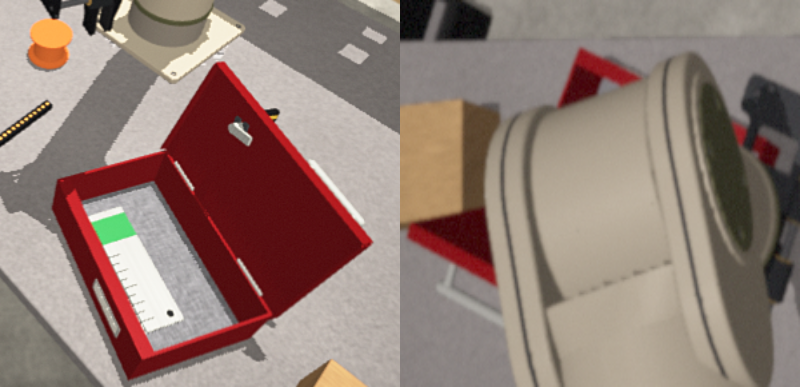

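Scene view: green lies flat on top of the stack, chest otherwise clear (others under it). Nothing protrudes. Check stack position and plan the lid approach.

```bash
python3 - <<'E'
from h import *
c=get_calibration('scene'); b=world(c,425.5,349.4,.012);h=world(c,467.5,415.3,.012); u=(h-b)/np.linalg.norm(h-b); print(b,h,'centre',b+.0615*u,'ang',np.arctan2(u[1],u[0]))
ct=get_calibration('top'); im=cv2.imread('pics/t9.png')[:,:,::-1]; im0=camera('top')
a=read_state(); plan([(.30,.18,.37,-.361,4),(.280,.436,.37,-.361,7),(.280,.436,.24,-.361,4)])
E
```

```text
[0.42723123 0.24535239 0.012     ] [0.4672113  0.38176863 0.012     ] centre [0.44452777 0.30437001 0.012     ] ang 1.2857056081231601
(0.3, 0.18, 0.37, -0.361, 4)
[[-0.0242,-0.0106,-0.0152,0.0,0.0,0.0007],[-0.0242,-0.0106,-0.0152,0.0,0.0,0.0007],[-0.0242,-0.0106,-0.0152,0.0,0.0,0.0007],[-0.0242,-0.0106,-0.0152,0.0,0.0,0.0007]]
(0.28, 0.436, 0.37, -0.361, 7)
[[-0.0156,-0.0332,-0.0,0.0,0.0,-0.0],[-0.0156,-0.0332,-0.0,0.0,0.0,-0.0],[-0.0156,-0.0332,-0.0,0.0,0.0,-0.0],[-0.0156,-0.0332,-0.0,0.0,0.0,-0.0],[-0.0156,-0.0332,-0.0,0.0,0.0,-0.0],[-0.0156,-0.0332,-0.0,0.0,0.0,-0.0],[-0.0156,-0.0332,-0.0,0.0,0.0,-0.0]]
(0.28, 0.436, 0.24, -0.361, 4)
[[0.0,-0.0,0.0325,0.0,0.0,-0.0],[0.0,-0.0,0.0325,0.0,0.0,-0.0],[0.0,-0.0,0.0325,0.0,0.0,-0.0],[0.0,-0.0,0.0325,0.0,0.0,-0.0]]
```

Call:
step_arm(
  commands=[
    [0, 0, -0.03, 0, 0, 0],
    [0, 0, -0.03, 0, 0, 0],
    [-0.023, -0.031, 0, 0, 0, 0],
    [-0.023, -0.031, 0, 0, 0, 0],
    [-0.023, -0.031, 0, 0, 0, 0],
    [-0.023, -0.031, 0, 0, 0, 0],
    [-0.023, -0.031, 0, 0, 0, 0],
    [-0.023, -0.031, 0, 0, 0, 0],
    [-0.023, -0.031, 0, 0, 0, 0],
    [-0.023, -0.031, 0, 0, 0, 0],
    [-0.023, -0.031, 0, 0, 0, 0],
    [0, 0, 0, 0, 0, 0],
  ],
)

```text
time: 61.05
ee_pos: [0.2758, 0.4444, 0.3679]
eef_rot: [0.985, -0.174, -0.003, -0.001]
ft_force: [0.4, -0.3, 0.0]
width: 0.0003
```

```bash
python3 - <<'E'
from h import *
s=st(); h=np.array([.378,.399]); f=np.array([.936,-.353]); print('front coord',(np.array(s['ee_pos'][:2])-h)@f,'along',(np.array(s['ee_pos'][:2])-h)@[.353,.936])
E
```

```text
t 61.05 p [0.2758 0.4444 0.3679] q [ 0.985 -0.174 -0.003 -0.001] F [ 0.4 -0.3  0. ] w 0.0003
j [-0.257  0.159 -0.942  1.471  0.123  1.576 -1.542]
[[ 0.939 -0.343 -0.005]
 [-0.343 -0.939  0.003]
 [-0.005 -0.001 -1.   ]]
front coord -0.11169058655468206 along 0.006445189780447218
```

Call:
step_arm(
  commands=[
    [0, 0, 0.035, 0, 0, 0],
    [0, 0, 0.035, 0, 0, 0],
    [0, 0, 0.035, 0, 0, 0],
    [0, 0, 0.022, 0, 0, 0],
    [0, 0, 0, 0, 0, 0],
  ],
)

```text
time: 61.55
ee_pos: [0.2786, 0.4387, 0.2391]
eef_rot: [0.984, -0.178, -0.001, 0.002]
ft_force: [-0.1, 0.5, 0.7]
width: 0.0002
```

Call:
step_arm(
  commands=[
    [0.012, 0, 0, 0, 0, 0],
    [0.012, 0, 0, 0, 0, 0],
    [0.01, 0, 0, 0, 0, 0],
    [0.01, 0, 0, 0, 0, 0],
  ],
)

```text
time: 61.95
ee_pos: [0.321, 0.4255, 0.2436]
eef_rot: [0.984, -0.178, -0.0, -0.002]
ft_force: [-6.4, 3.6, 5.6]
width: 0.0004
```

Call:
step_arm(
  commands=[
    [0.01, 0, -0.001, 0, 0, 0],
    [0.01, 0, -0.001, 0, 0, 0],
    [0.01, 0, -0.001, 0, 0, 0],
    [0.008, 0, 0, 0, 0, 0],
    [0, 0, 0, 0, 0, 0],
  ],
)

```text
time: 62.45
ee_pos: [0.3584, 0.4105, 0.2455]
eef_rot: [0.984, -0.179, 0.001, -0.001]
ft_force: [0.1, -0.5, -0.0]
width: 0.0003
```

Call:
step_arm(
  commands=[
    [-0.015, 0, 0, 0, 0, 0],
    [-0.015, 0, -0.03, 0, 0, 0],
    [0, 0, -0.045, 0, 0, 0],
    [0, 0, -0.025, 0, 0, 0],
    [0, 0, 0, 0, 0, 0],
  ],
)

```text
time: 62.95
ee_pos: [0.3277, 0.4228, 0.3481]
eef_rot: [0.984, -0.178, 0.002, -0.002]
ft_force: [-0.4, 0.1, -0.5]
width: 0.0004
```

```bash
python3 - <<'E'
from h import *
s=st(); h=np.array([.378,.399]); f=np.array([.936,-.353]); print('front coord',(np.array(s['ee_pos'][:2])-h)@f)
w=snap('wrist','w11.png')[0];a=snap('scene','s11.png')[0]
o=np.hstack([cv2.resize(a[180:470,340:640],(400,387)),cv2.resize(w,(400,387))]);cv2.imwrite('pics/c11.png',o[:,:,::-1])
E
```

```text
t 62.95 p [0.3277 0.4228 0.3481] q [ 0.984 -0.178  0.002 -0.002] F [-0.4  0.1 -0.5] w 0.0004
j [-0.203  0.184 -0.904  1.487  0.146  1.535 -1.461]
[[ 0.937 -0.35   0.004]
 [-0.35  -0.937  0.003]
 [ 0.003 -0.005 -1.   ]]
front coord -0.05546411968069461
```

View pics/c11.png

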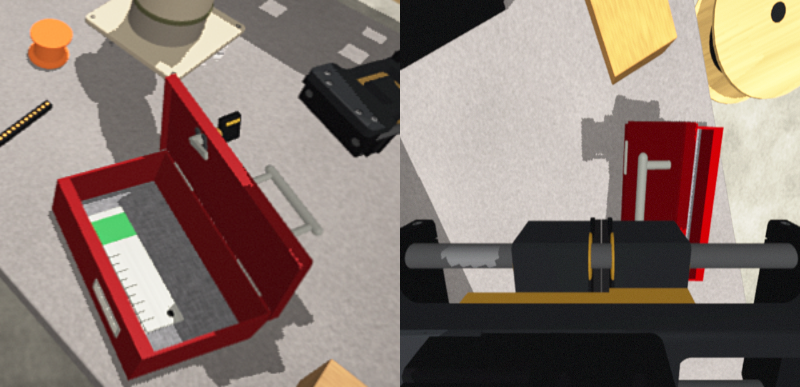

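The lid is near vertical; in the wrist half the handle bar is at about (386,235) in full pixels.

```bash
python3 - <<'E'
from h import *
c=get_calibration('wrist'); h=np.array([.378,.399]); f=np.array([.936,-.353])
for uv in [(385,200),(385,255)]:
    p=world(c,*uv,.248)[:2]; print(p,'front',(p-h)@f,'along',(p-h)@[.353,.936])
x=(world(c,385,225,.248)[:2]-h)@f; print('lid', np.arccos(x/.1618)-.2435)
E
```

```text
[0.38467969 0.43796582] front -0.007502740460567379 along 0.03882993949968398
[0.37200031 0.39819195] front -0.005330472396452687 along -0.0028742245912819334
lid 1.3677258315917487
```

Call:
step_arm(
  commands=[
    [0.025, 0, 0, 0, 0, 0],
    [0.024, 0, 0, 0, 0, 0],
    [0, 0, 0, 0, 0, 0],
    [0, 0, 0.03, 0, 0, 0],
    [0, 0, 0.03, 0, 0, 0],
    [0, 0, 0.025, 0, 0, 0],
    [0, 0, 0.013, 0, 0, 0],
    [0, 0, 0, 0, 0, 0],
  ],
  gripper=0.28,
)

```text
time: 63.85
ee_pos: [0.3732, 0.4033, 0.2445]
eef_rot: [0.984, -0.178, -0.001, 0.002]
ft_force: [0.1, -1.0, 0.3]
width: 0.0245
```

Call:
step_arm(
  commands=[
    [0, 0, 0, 0, 0, 0],
    [0, 0, 0, 0, 0, 0],
    [0, 0, 0, 0, 0, 0],
    [0, 0, 0, 0, 0, 0],
  ],
  gripper=0,
  grip_force=25,
)

```text
time: 64.25
ee_pos: [0.3741, 0.4048, 0.2478]
eef_rot: [0.984, -0.178, 0.0, -0.001]
ft_force: [-3.8, -0.1, 6.2]
width: 0.01
```

```bash
python3 - <<'E'
from h import *
s=st(); h=np.array([.378,.399]); f=np.array([.936,-.353]); x=(np.array(s['ee_pos'][:2])-h)@f; print('front coord',x)
a0=np.arccos(x/.1618); L=np.linspace(a0,.2435,17); 
for l,x,z in zip(L[1:]-.2435,np.diff(.1618*np.cos(L)),-np.diff(.1618*np.sin(L))): print(round(l,2),[round(x,4),0,round(z,4)], end='; ')
E
```

```text
t 64.25 p [0.3741 0.4048 0.2478] q [ 0.984 -0.178  0.    -0.001] F [-3.8 -0.1  6.2] w 0.01
j [-0.171  0.268 -0.864  1.615  0.208  1.353 -1.42 ]
[[ 0.937 -0.351  0.001]
 [-0.351 -0.937  0.001]
 [ 0.    -0.002 -1.   ]]
front coord -0.005718603891340033
1.28 [np.float64(0.0138), 0, np.float64(0.0001)]; 1.19 [np.float64(0.0137), 0, np.float64(0.0013)]; 1.11 [np.float64(0.0136), 0, np.float64(0.0024)]; 1.02 [np.float64(0.0133), 0, np.float64(0.0036)]; 0.94 [np.float64(0.013), 0, np.float64(0.0047)]; 0.85 [np.float64(0.0125), 0, np.float64(0.0058)]; 0.77 [np.float64(0.012), 0, np.float64(0.0068)]; 0.68 [np.float64(0.0113), 0, np.float64(0.0078)]; 0.6 [np.float64(0.0106), 0, np.float64(0.0088)]; 0.51 [np.float64(0.0099), 0, np.float64(0.0096)]; 0.43 [np.float64(0.009), 0, np.float64(0.0104)]; 0.34 [np.float64(0.0081), 0, np.float64(0.0112)]; 0.26 [np.float64(0.0071), 0, np.float64(0.0118)]; 0.17 [np.float64(0.0061), 0, np.float64(0.0124)]; 0.09 [np.float64(0.005), 0, np.float64(0.0128)]; 0.0 [np.float64(0.0039), 0, np.float64(0.0132)];
```

Bar pinched (10 mm). Closing along the arc.

Call:
step_arm(
  commands=[
    [0.014, 0, 0, 0, 0, 0],
    [0.0135, 0, 0.0015, 0, 0, 0],
    [0.0135, 0, 0.0025, 0, 0, 0],
    [0.0135, 0, 0.0035, 0, 0, 0],
    [0.013, 0, 0.0045, 0, 0, 0],
    [0.0125, 0, 0.006, 0, 0, 0],
  ],
)

```text
time: 64.85
ee_pos: [0.4491, 0.375, 0.2285]
eef_rot: [0.984, -0.178, -0.001, 0.001]
ft_force: [-5.3, -4.8, 1.9]
width: 0.0104
```

Call:
step_arm(
  commands=[
    [0.012, 0, 0.007, 0, 0, 0],
    [0.0115, 0, 0.008, 0, 0, 0],
    [0.0105, 0, 0.009, 0, 0, 0],
    [0.01, 0, 0.0095, 0, 0, 0],
    [0.009, 0, 0.0105, 0, 0, 0],
    [0.008, 0, 0.011, 0, 0, 0],
    [0, 0, 0, 0, 0, 0],
  ],
)

```text
time: 65.55
ee_pos: [0.5066, 0.3523, 0.1712]
eef_rot: [0.984, -0.179, -0.001, 0.002]
ft_force: [-1.4, -5.2, -8.7]
width: 0.0102
```

Call:
step_arm(
  commands=[
    [0.006, 0, 0.012, 0, 0, 0],
    [0.005, 0, 0.012, 0, 0, 0],
    [0.004, 0, 0.012, 0, 0, 0],
    [0.002, 0, 0.009, 0, 0, 0],
    [0, 0, 0, 0, 0, 0],
    [0, 0, 0, 0, 0, 0],
  ],
)

```text
time: 66.15
ee_pos: [0.5232, 0.3463, 0.1279]
eef_rot: [0.984, -0.179, 0.0, 0.002]
ft_force: [2.5, -6.3, -8.1]
width: 0.0102
```

Call:
step_arm(
  commands=[
    [0, 0, 0.002, 0, 0, 0],
    [0, 0, 0.001, 0, 0, 0],
    [0, 0, 0, 0, 0, 0],
  ],
)

```text
time: 66.45
ee_pos: [0.5236, 0.3462, 0.126]
eef_rot: [0.984, -0.18, 0.001, 0.002]
ft_force: [0.4, -8.9, -0.0]
width: 0.0101
```

Call:
step_arm(
  commands=[
    [0, 0, 0.001, 0, 0, 0],
    [0, 0, 0.0005, 0, 0, 0],
    [0, 0, 0, 0, 0, 0],
  ],
)

```text
time: 66.75
ee_pos: [0.5236, 0.3462, 0.1259]
eef_rot: [0.984, -0.18, 0.001, 0.002]
ft_force: [-3.3, -13.4, 11.1]
width: 0.0102
```

Call:
step_arm(
  commands=[
    [0, 0, -0.001, 0, 0, 0],
    [0, 0, 0, 0, 0, 0],
    [0, 0, 0, 0, 0, 0],
    [0, 0, -0.02, 0, 0, 0],
    [0, 0, -0.03, 0, 0, 0],
    [0, 0, -0.025, 0, 0, 0],
    [0, 0, 0, 0, 0, 0],
  ],
  gripper=0.5,
)

```text
time: 67.45
ee_pos: [0.5233, 0.3505, 0.2042]
eef_rot: [0.984, -0.178, 0.002, -0.002]
ft_force: [-0.1, -0.2, 0.6]
width: 0.0423
```

```bash
python3 - <<'E'
from h import *
st()
plan([(.469,.2385,.20,1.03,12)])
E
```

```text
t 67.45 p [0.5233 0.3505 0.2042] q [ 0.984 -0.178  0.002 -0.002] F [-0.1 -0.2  0.6] w 0.0423
j [-0.098  0.464 -0.76   1.472  0.324  1.328 -1.238]
[[ 0.937 -0.35   0.005]
 [-0.35  -0.937  0.004]
 [ 0.003 -0.005 -1.   ]]
(0.469, 0.2385, 0.2, 1.03, 12)
[[-0.001,0.0103,0.0003,0.0,0.0,-0.1157],[-0.0021,0.0101,0.0003,0.0,0.0,-0.1157],[-0.0033,0.0098,0.0003,0.0,0.0,-0.1157],[-0.0044,0.0094,0.0003,0.0,0.0,-0.1157],[-0.0055,0.0088,0.0003,0.0,0.0,-0.1157],[-0.0065,0.0081,0.0003,0.0,0.0,-0.1157],[-0.0073,0.0073,0.0003,0.0,0.0,-0.1157],[-0.0081,0.0064,0.0003,0.0,0.0,-0.1157],[-0.0088,0.0054,0.0003,0.0,0.0,-0.1157],[-0.0094,0.0044,0.0003,0.0,0.0,-0.1157],[-0.0098,0.0033,0.0003,0.0,0.0,-0.1157],[-0.0102,0.0021,0.0003,0.0,0.0,-0.1157]]
```

Call:
step_arm(
  commands=[
    [-0.001, 0.0105, 0, 0, 0, -0.116],
    [-0.002, 0.01, 0, 0, 0, -0.116],
    [-0.0035, 0.01, 0, 0, 0, -0.116],
    [-0.0045, 0.0095, 0, 0, 0, -0.116],
    [-0.0055, 0.009, 0, 0, 0, -0.116],
    [-0.0065, 0.008, 0, 0, 0, -0.116],
    [-0.0075, 0.0075, 0, 0, 0, -0.116],
    [-0.008, 0.0065, 0, 0, 0, -0.116],
    [-0.009, 0.0055, 0, 0, 0, -0.116],
    [-0.0095, 0.0045, 0, 0, 0, -0.116],
    [-0.01, 0.0035, 0, 0, 0, -0.116],
    [-0.01, 0.002, 0, 0, 0, -0.116],
  ],
)

```text
time: 68.65
ee_pos: [0.4675, 0.2354, 0.1997]
eef_rot: [0.868, 0.496, -0.0, -0.0]
ft_force: [-0.2, -0.1, 0.4]
width: 0.0432
```

Call:
step_arm(
  commands=[
    [0, 0, 0, 0, 0, 0],
    [0, 0, 0, 0, 0, 0],
  ],
)

```text
time: 68.85
ee_pos: [0.468, 0.2357, 0.2]
eef_rot: [0.87, 0.492, 0.0, -0.0]
ft_force: [0.6, -0.1, -0.3]
width: 0.0435
```

```bash
python3 - <<'E'
from h import *
st()
w=snap('wrist','w12.png')[0];a=snap('scene','s12.png')[0]
o=np.hstack([cv2.resize(a[180:470,340:640],(390,377)),cv2.resize(w[0:360],(410,377))]);cv2.imwrite('pics/c12.png',o[:,:,::-1])
E
```

```text
t 68.85 p [0.468  0.2357 0.2   ] q [ 0.87   0.492  0.    -0.   ] F [ 0.6 -0.1 -0.3] w 0.0435
j [ 0.37   0.297 -1.064  1.741  0.272  1.263  0.271]
[[ 0.515  0.857  0.   ]
 [ 0.857 -0.515  0.   ]
 [ 0.     0.    -1.   ]]
```

View pics/c12.png

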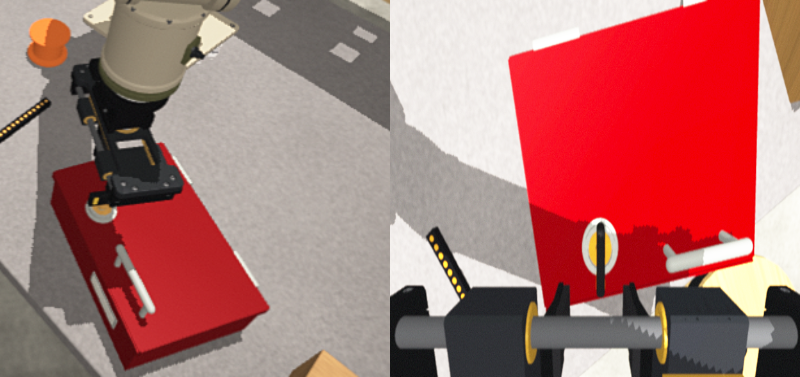

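Lid shut; the key's bow is in line with the fingers and centred. Gripping the key.

Call:
step_arm(
  commands=[
    [0.002, 0, 0.03, 0, 0, 0],
    [0, 0, 0.03, 0, 0, 0],
    [0, 0, 0.0165, 0, 0, 0],
    [0, 0, 0, 0, 0, 0],
    [0, 0, 0, 0, 0, 0],
  ],
)

```text
time: 69.45
ee_pos: [0.4691, 0.238, 0.1243]
eef_rot: [0.869, 0.494, 0.0, -0.0]
ft_force: [0.0, 0.6, 0.3]
width: 0.0433
```

Call:
step_arm(
  commands=[
    [0, 0, 0, 0, 0, 0],
    [0, 0, 0, 0, 0, 0],
    [0, 0, 0, 0, 0, 0],
    [0, 0, 0, 0, 0, 0],
    [0, 0, 0, 0, 0, 0],
  ],
  gripper=0,
  grip_force=20,
)

```text
time: 69.95
ee_pos: [0.4694, 0.2379, 0.124]
eef_rot: [0.869, 0.494, 0.001, -0.0]
ft_force: [8.0, 10.3, -3.8]
width: 0.0111
```

Call:
step_arm(
  commands=[
    [0.003, 0, 0.0005, 0, 0, 0],
    [0, 0, 0, 0, 0, 0.05],
    [0, 0, 0, 0, 0, 0.1],
    [0, 0, 0, 0, 0, 0.1],
    [0, 0, 0, 0, 0, 0.1],
    [0, 0, 0, 0, 0, 0],
    [0, 0, 0, 0, 0, 0],
  ],
)

```text
time: 70.65
ee_pos: [0.4696, 0.2385, 0.1235]
eef_rot: [0.942, 0.335, -0.002, 0.001]
ft_force: [-8.5, -7.7, 14.2]
width: 0.009
```

Call:
step_arm(
  commands=[
    [-0.0025, 0, -0.001, 0, 0, 0.1],
    [0, 0, 0, 0, 0, 0.1],
    [0, 0, 0, 0, 0, 0.1],
    [0, 0, 0, 0, 0, 0.1],
    [0, 0, 0, 0, 0, 0],
    [0, 0, 0, 0, 0, 0],
  ],
)

```text
time: 71.25
ee_pos: [0.4675, 0.2372, 0.1237]
eef_rot: [0.99, 0.141, -0.001, 0.001]
ft_force: [-4.7, -4.0, 3.7]
width: 0.0089
```

Call:
step_arm(
  commands=[
    [-0.001, 0, 0, 0, 0, 0.1],
    [-0.001, 0, 0, 0, 0, 0.1],
    [0, 0, 0, 0, 0, 0.1],
    [0, 0, 0, 0, 0, 0.1],
    [0, 0, 0, 0, 0, 0],
    [0, 0, 0, 0, 0, 0],
  ],
)

```text
time: 71.85
ee_pos: [0.4652, 0.237, 0.1237]
eef_rot: [0.998, -0.058, -0.001, 0.001]
ft_force: [-6.6, -3.2, 3.8]
width: 0.009
```

```bash
python3 -c "
from h import *
print(np.round(st()['torque'],3))"
```

```text
t 71.85 p [0.4652 0.237  0.1237] q [ 0.998 -0.058 -0.001  0.001] F [-6.6 -3.2  3.8] w 0.009
j [ 0.15   0.315 -0.811  1.835  0.255  1.102 -0.871]
[[ 0.993 -0.116 -0.003]
 [-0.116 -0.993 -0.002]
 [-0.003  0.003 -1.   ]]
[-0.813  1.264 -0.009]
```

Call:
step_arm(
  commands=[
    [-0.0025, 0, 0.0006, 0, 0, 0],
    [0, 0, 0, 0, 0, 0],
    [0, 0, 0, 0, 0, 0],
  ],
)

```text
time: 72.15
ee_pos: [0.4648, 0.2371, 0.1237]
eef_rot: [0.998, -0.059, 0.001, 0.001]
ft_force: [2.4, -4.8, 2.8]
width: 0.0088
```

Call:
step_arm(
  commands=[
    [0, 0, -0.0008, 0, 0, 0],
    [0, 0, 0, 0, 0, 0],
    [0, 0, 0, 0, 0, 0],
  ],
  gripper=0.5,
)

```text
time: 72.45
ee_pos: [0.4638, 0.2385, 0.1243]
eef_rot: [0.998, -0.058, -0.0, -0.0]
ft_force: [0.1, -0.5, -0.0]
width: 0.0257
```

Call:
step_arm(
  commands=[
    [0, 0, 0, 0, 0, 0],
    [0, 0, 0, 0, 0, 0],
    [0, 0, -0.02, 0, 0, 0],
    [0, 0, -0.04, 0, 0, 0],
    [0, 0, -0.045, 0, 0, 0],
    [0, 0.045, -0.045, 0, 0, 0],
    [0, 0.045, 0, 0, 0, 0],
    [0, 0.045, 0, 0, 0, 0],
    [0, 0.045, 0, 0, 0, 0],
    [0, 0.045, 0, 0, 0, 0],
    [0, 0.045, 0, 0, 0, 0],
    [0, 0, 0, 0, 0, 0],
  ],
)

```text
time: 73.65
ee_pos: [0.4329, -0.0264, 0.2645]
eef_rot: [0.998, -0.062, -0.0, 0.001]
ft_force: [0.7, 0.1, -0.7]
width: 0.0434
```

```bash
python3 - <<'E'
from h import *
st()
a=snap('scene','s13.png')[0]
b=cv2.imread('pics/scene0.png')[:,:,::-1]
o=np.hstack([cv2.resize(x[285:470,375:560],(395,395),interpolation=cv2.INTER_CUBIC) for x in (b,a)]);cv2.imwrite('pics/c13.png',o[:,:,::-1])
E
```

```text
t 73.65 p [ 0.4329 -0.0264  0.2645] q [ 0.998 -0.062 -0.     0.001] F [ 0.7  0.1 -0.7] w 0.0434
j [ 0.581 -0.087 -0.583  1.868 -0.048  1.347 -0.114]
[[ 0.992 -0.125 -0.   ]
 [-0.125 -0.992 -0.002]
 [-0.     0.002 -1.   ]]
```

View pics/c13.png

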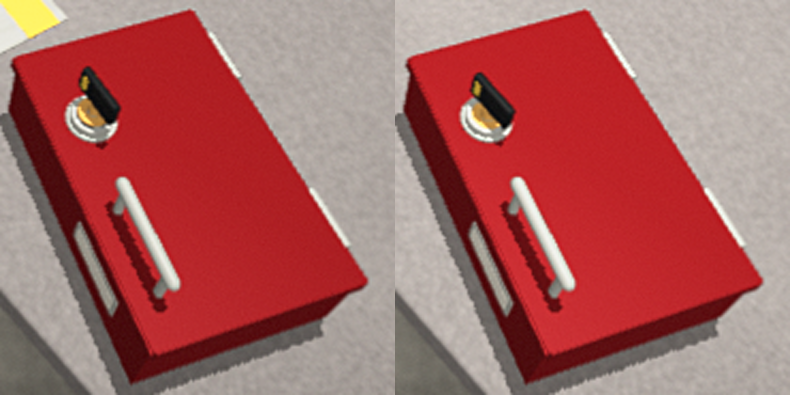

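The lid is shut, with the key back near its first angle and sitting lower than at the start. I'll confirm depth by a light press on the bow's top (expected top at about 0.135 m when fully in).

Call:
step_arm(
  commands=[
    [0, -0.045, 0, 0, 0, 0],
    [0, -0.045, 0, 0, 0, 0],
    [0, -0.045, 0, 0, 0, 0],
    [0, -0.045, 0, 0, 0, 0],
    [0, -0.045, 0, 0, 0, 0],
    [0.003, -0.042, 0, 0, 0, 0],
    [0, 0, 0.04, 0, 0, 0],
    [0, 0, 0.04, 0, 0, 0],
    [0, 0, 0.015, 0, 0, 0],
    [0, 0, 0, 0, 0, 0],
    [0, 0, 0, 0, 0, 0],
  ],
  gripper=0,
)

```text
time: 74.8
ee_pos: [0.4683, 0.245, 0.1712]
eef_rot: [0.998, -0.058, 0.001, -0.0]
ft_force: [0.4, 0.3, 0.6]
width: 0.0007
```

Call:
step_arm(
  commands=[
    [0, 0.006, 0.006, 0, 0, 0],
    [0, 0, 0.006, 0, 0, 0],
    [0, 0, 0, 0, 0, 0],
    [0, 0, 0, 0, 0, 0],
  ],
)

```text
time: 75.2
ee_pos: [0.4673, 0.2383, 0.1579]
eef_rot: [0.998, -0.058, 0.0, 0.0]
ft_force: [0.3, 0.5, -0.5]
width: 0.0004
```

Call:
step_arm(
  commands=[
    [0, 0, 0.002, 0, 0, 0],
    [0, 0, 0, 0, 0, 0],
    [0, 0, 0, 0, 0, 0],
  ],
)

```text
time: 75.5
ee_pos: [0.4671, 0.2385, 0.1557]
eef_rot: [0.998, -0.058, 0.0, 0.0]
ft_force: [-0.2, 0.5, -0.3]
width: 0.0003
```

Call:
step_arm(
  commands=[
    [0, 0, 0.001, 0, 0, 0],
    [0, 0, 0, 0, 0, 0],
    [0, 0, 0, 0, 0, 0],
  ],
)

```text
time: 75.8
ee_pos: [0.4673, 0.2385, 0.1549]
eef_rot: [0.998, -0.058, 0.0, -0.0]
ft_force: [-0.8, -1.6, 4.4]
width: 0.0005
```

Call:
step_arm(
  commands=[
    [0, 0, 0.0008, 0, 0, 0],
    [0, 0, 0, 0, 0, 0],
    [0, 0, 0, 0, 0, 0],
  ],
)

```text
time: 76.1
ee_pos: [0.4675, 0.2386, 0.1548]
eef_rot: [0.998, -0.058, 0.001, -0.0]
ft_force: [-2.9, -0.7, 11.0]
width: 0.0004
```

Call:
step_arm(
  commands=[
    [0, 0, -0.02, 0, 0, 0],
    [0, 0, -0.04, 0, 0, 0],
    [0, 0, -0.04, 0, 0, 0],
    [0, 0.04, -0.04, 0, 0, 0],
    [0, 0.045, 0, 0, 0, 0],
    [0, 0.045, 0, 0, 0, 0],
    [0, 0, 0, 0, 0, 0],
  ],
)

```text
time: 76.8
ee_pos: [0.4527, 0.1077, 0.2891]
eef_rot: [0.998, -0.062, 0.0, 0.001]
ft_force: [0.1, 0.1, -0.9]
width: 0.0001
```

```bash
python3 -c "
from h import *
st(); print(close_job())"
```

```text
t 76.8 p [0.4527 0.1077 0.2891] q [ 0.998 -0.062  0.     0.001] F [ 0.1  0.1 -0.9] w 0.0001
j [ 0.48  -0.01  -0.795  1.752 -0.004  1.397 -0.439]
[[ 0.992 -0.125  0.   ]
 [-0.125 -0.992 -0.003]
 [ 0.001  0.003 -1.   ]]
the job is handed in; nothing more can be done
None
```

All four gauges are stacked flat in the red chest, the lid is shut and the key is turned back to lock. I handed the job in at 76.8 s of the 210 s allowed.

**What I did:**
- **Key:** It dropped in on the first light press, at about 0.15 rad, so no searching turns were needed. I turned it to about 1.39 rad to unlock.
- **Lid:** I raised it by the handle to about 1.5 rad, then pushed it back to its stop.
- **Gauges:** I slid yellow, blue, orange and green out over the bench edge in turn and gripped each across its width. I let each one go about 25 mm above the chest floor, so it fell that short way instead of being set down.
- **Closing:** I brought the lid down by the handle and turned the key back to about 0.25 rad.

**Last checks:**
- **Gauges:** The last gauge (green) lay flat, about 12 mm from the chest point. Yellow was seen flat in the chest earlier. Blue and orange lie under green, so I did not see them after release.
- **Lid:** It was down on its stop at 11 N, and a picture showed it shut.
- **Key:** A light press on the bow met a firm stop about 7 mm below its starting height, so it is fully in.
- **Robot and other items:** The arm was clear of everything at hand-in. I saw no contact with the screwdriver, terminal strip or tape, but I did not measure their positions again at the end.

**Forces above plan:**
- **Lid stop:** The wrist force reached about 50 N for a moment when I pushed the lid against its stop. The fingers were touching it, not the gripper body.
- **Key press:** It peaked at 17.5 N as the key reached the bottom, above the light-press range.

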